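# Worm shaft flat up, pitch gauge seated

### The arm

A 6-joint arm with a two-finger parallel gripper is mounted at the origin on the work surface. World frame = base frame: x ahead of the robot, y to its left, z up, the work surface at z = 0. Lengths are in m, angles in degrees, forces in N, time in s.
With the tool pointing down it reaches from about 0.35 to 0.875 m from the base axis. Payload 4.2 kg.
Tool frame: the origin (TCP) lies on the centre line of the jaws, within the pads' length; the fingertips stand 17 mm ahead of it and the grasp point (between the pads) lies 2 mm behind it; z points along the fingers, y is the direction in which the jaws open and shut (so a half turn about z gives the same grasp; the last joint's range is limited). The gripper opens to 87 mm and grips with 3 to 60 N. Pads are 19 mm wide; open, the fingers measure 117 mm over their backs; the gripper's body (75 mm by 190 mm) begins 51 mm behind the grasp point.
Start: joints at [84.145, 22.042, 0.453, 0, -68.411, -14.817], TCP at [0.221, 0.585, 0.215] pointing down, gripper open.
Joint ranges: [-179.83, 179.83], [-69.29, 118.12], [-61.27, 80.66], [-181.25, 117.63], [-171.15, -9.14], [-177.46, 177.46]. Speed limits (degrees/s): [159.86, 159.86, 180, 180, 180, 180].

### API

Orientations are given as a 3x3 rotation matrix whose columns are the frame's x, y, z axes.
In Python, from station import * gives the robot as it stands.
- The arm moves only by the tool play_rows, never from a script. Its argument "targets" is a list that holds one entry, the list of rows, each a list of 5 numbers: the closure, from 0 (fully open) to 1 (shut), then the shift along the world's x, y, z in m, then the turn about the world's z in rad. In form: [[[gripper, x, y, z, twist], ...]]. A call has 1 to 5 rows; each row is the pose to reach, as a shift and turn from the pose commanded when the call began; what a row does not reach only later rows make up. A row lasts 1/12 s, in which the tool goes at most 41.7 mm and 7.16 degrees, less where a joint would pass 70% of its speed; a pose out of reach is approached as far as the arm can. A call with a gripper value outside its range is refused whole. The fingers move at their own pace and stop on an object; the grip force is fixed at half the most. Time passes only in rows, so rows that repeat a pose let the fingers close. It gives the time, the measured TCP pose, the force and the opening at its end, in the units of the state.
- sense(): the state, without advancing time (a new reading comes with each control period).
- capture(name): name is "scene" or "top" or "wrist"; returns the picture (384x512x3 uint8, blue, green, red); there is no depth.
- get_calibration(name): a dict with "camera_matrix" (3x3 intrinsics, pixels), "T" (4x4, takes a point from camera to world coordinates). Camera axes: x right, y up, looking along -z (the intrinsics and any distortion apply to the point x, -y, -z); pixel columns grow to the right and rows downward; lengths in m; the calibration is good to about 2 mm. A picture is of the moment at which its call begins: read the wrist's pose just before it. get_calibration takes no time and is no camera call; for the wrist camera it gives the pose at the moment of the call.
- finish_job(): hands the job in, once; it reports no verdict.
The state is a dict: "time_s": time; "joints": joint angles; "joint_velocities": joint speeds; "effort": joint torques, N m; "tcp_pos": TCP position; "ee_rot": TCP orientation; "wrist_force": force on the tool from outside, world axes, zero at the start; "moment": the same for the moment, N m; "gripper_width": opening from 0.0 (shut) to 1.0 (fully open).
Only numpy, scipy, OpenCV 4.12 (cv2) and the standard library are available. Lean on these libraries where they do the work, as an engineer would, in place of code of your own. Each camera call takes 0.05 s, during which the arm holds its last target. There are 200 camera calls.

### The job

Roll the worm shaft where it lies in its two V-blocks, without lifting it out, until its milled flat faces straight up. Then take the pitch gauge from its sloping stand and set it down gently on top of the shaft, teeth fully home in the thread grooves and heel resting on the flat, so that it stands there upright by itself. Leave the other pieces on the table where they are.

Things in the scene. Friction and masses are not known exactly. Their poses are not given: they have to be found in the camera images.
- shaft: Bare steel worm shaft, 200 mm long, 0.55 kg, lying level in two V-blocks, rolling freely in them. Origin on its axis at mid-length; x along the axis (ends at -100, +100 mm); z points straight out of the milled flat: flat up = z up. It starts turned any way but flat up, and stays as left (friction). A 30 mm round bar from x -100 to -20 and 70 to 100 mm; thread and flat between (see points).
- roll_grip (a point): Point on the shaft's axis at x = -45 mm, in the plain round part, 30 mm diameter, that lies clear between V-block and thread (x -75 to -20 mm): the place to grip and roll the shaft. Axes as the shaft's.
- flat_mid (a point): Middle of the milled flat: x = 49 mm, 9 mm from the shaft's axis. The flat runs from x 28 to 70 mm and is 24 mm wide, cut on the 30 mm bar. Axes as the shaft's: z out of the flat.
- seat (a point): Point on the shaft level with the flat (9 mm off its axis), at mid-length; axes as the shaft's. The home gauge has its origin here, axes parallel. Thread (x -18 to 28 mm): four plain rings, 44 mm diameter, at x -14.5, -1.5, 11.5, 24.5, 7 mm wide at the foot, 3 at the crest, on a 26 mm core; grooves centred at x -8, 5, 18.
- rest: Fixed steel base plate, 220 x 70 x 14 mm, with two 90-degree V-blocks, each 20 mm long and 54 mm wide, at x = -85 and +85 mm, tops 84 mm above the table. Origin on the table under the plate's centre; x along the shaft, z up. The shaft's axis lies 85 mm above the table over the plate's middle line, shaft x along rest x.
- gauge: Dark steel pitch gauge: comb 84 mm long (x), 14 mm thick (y), 0.15 kg, z out of its back. Origin mid-thickness, level with the heel's underside. In mm: bar x -18 to 66, z 15 to 33; three tapered teeth at x -8, 5, 18, tips at z 4 (3 wide, foot 5.6); heel x 36 to 66, z 0 to 15. Starts in the stand leaning 30 degrees. Home: z up, x along shaft x, heel on the flat, tooth tips on the thread's core.
- tab (a point): Point to grip the gauge, across its 14 mm thickness: in its grip tab, at gauge x 28, y 0, z 50 mm. The tab spans gauge x 8 to 48, z 33 to 68 mm. Axes as the gauge's.
- stand: Fixed plywood stand, base 130 x 90 x 12 mm, with a slot holding the gauge leaning 30 degrees, its back towards the stand's +y. Slot walls, 5 mm thick, reach up to z = 22 mm of the gauge's own frame, with 3 mm of play: draw the gauge out 30 mm along its own z. Slot floor about 55 mm above the table. Origin on the table under the base's centre; x along the slot, z up.
- heatsink: Bystander: aluminium finned heatsink standing on end, 90 x 61 mm (x, y), 170 mm tall, origin on its underside near the middle. Do not move.
- connector: Bystander: brass flanged coaxial connector standing up, 52 mm diameter, 52 mm tall, origin under its centre. Do not move.
- waveguide: Bystander: copper waveguide piece with two square brass flanges, 102 x 44 x 44 mm, origin under its centre, x along it. Do not move.
- flange: Bystander: round steel flange with a hub, 60 mm diameter, 28 mm tall, origin under its centre. Do not move.
There are look-alikes about, which are no part of the job. There is more than one size of the gauge; the job needs the smaller.

How it is judged:
By the outcome, as a careful person would: the job done as asked, in the order asked, and still so for the second after the job is handed in, with the robot touching nothing.
It also fails if it takes over 72 s, if anything falls off the work surface, if the arm or the gripper's body presses on something with over 40 N, if the wrist force passes 120 N, or if a joint passes its speed limit or range.

## Working session

There is one attempt and no reset: what is moved stays moved. The work goes in short steps, Python scripts to look and compute and a tool call to move; the robot and the scene stay as the last step left them, time stands still between calls to the robot, and variables do not carry over. Pictures are saved under pics/ and viewed, on a budget of 10 in all, crops included, one or two more only if the job needs it, and the job is handed in when it is done.

Besides the shell and the picture viewer there is one more tool, called after "Emit:" by a JSON object that holds its "op" and its "data", one argument or row to a line. play_rows: Moves the arm, as the interface text tells. Its arguments: {"type":"object","properties":{"targets":{"type":"array","items":{"type":"array","items":{"type":"array","items":{"type":"number"}}}}},"required":["targets"]}

```bash
ls; mkdir -p pics
python3 - <<'E'
from station import *
import cv2,numpy as np
s=sense();print({k:np.round(v,3).tolist() for k,v in s.items()})
for n in ("scene","top"):
    im=capture(n);cv2.imwrite(f"pics/{n}0.png",im)
    c=get_calibration(n);print(n,np.round(c["camera_matrix"],1).tolist(),np.round(c["T"],4).tolist(),[k for k in c])
a=cv2.imread("pics/scene0.png");b=cv2.imread("pics/top0.png")
cv2.imwrite("pics/s.png",cv2.resize(a,(800,600),interpolation=cv2.INTER_CUBIC));cv2.imwrite("pics/t.png",cv2.resize(b,(800,600),interpolation=cv2.INTER_CUBIC))
E
```

```text
pics
{'time_s': 0.0, 'joints': [84.145, 22.091, 0.378, -0.028, -68.41, -14.815], 'joint_velocities': [0.099, -0.054, 0.011, -0.072, 0.02, 0.006], 'effort': [-0.0, -39.067, 18.741, 4.22, 0.011, -0.0], 'tcp_pos': [0.22, 0.584, 0.214], 'ee_rot': [[0.936, -0.353, -0.001], [-0.353, -0.936, -0.002], [0.0, 0.002, -1.0]], 'wrist_force': [-0.123, 0.535, -0.24], 'moment': [-0.01, -0.007, -0.004], 'gripper_width': 0.997}
scene [[418.1, 0.0, 253.6], [0.0, 418.1, 195.2], [0.0, 0.0, 1.0]] [[-0.7078, -0.4812, 0.5171, 1.0164], [0.7064, -0.4903, 0.5106, 0.5249], [0.0078, 0.7267, 0.6869, 0.8107], [0.0, 0.0, 0.0, 1.0]] ['camera_matrix', 'T']
top [[449.3, 0.0, 264.8], [0.0, 449.3, 198.8], [0.0, 0.0, 1.0]] [[0.0108, 0.9961, -0.0876, 0.351], [-0.9998, 0.012, 0.014, -0.0146], [0.015, 0.0874, 0.9961, 1.2845], [0.0, 0.0, 0.0, 1.0]] ['camera_matrix', 'T']
```

View pics/s.png

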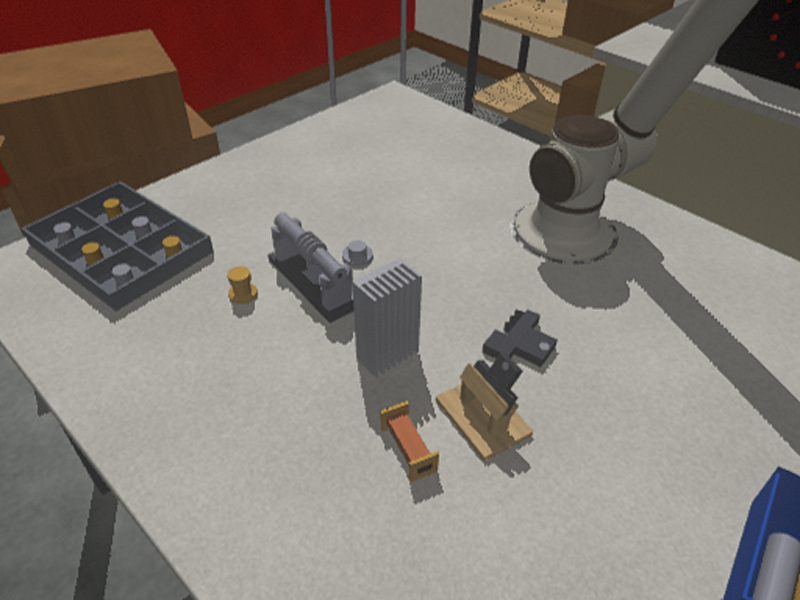

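View pics/t.png

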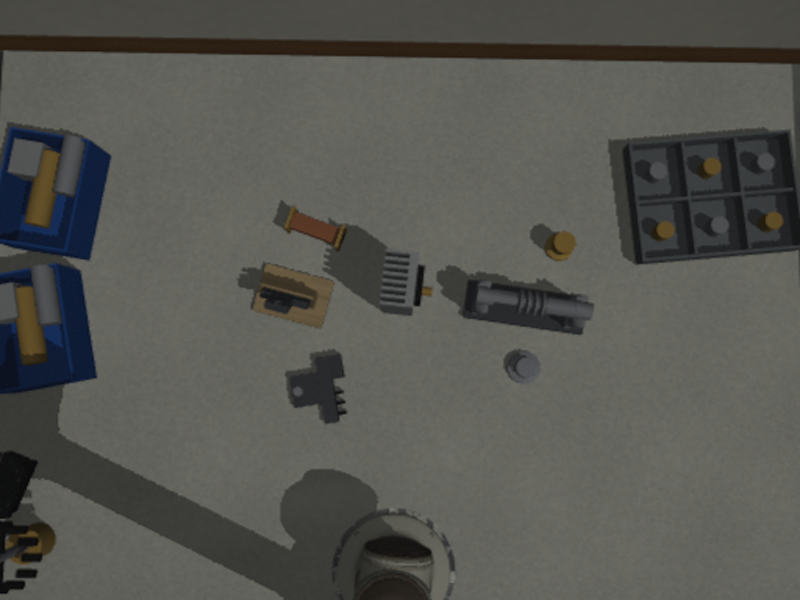

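The scene view shows the rest with the shaft at about (310,265), the stand with the small gauge at (487,400), and the large look-alike lying at (520,340). In the top view the shaft runs from (478,295) to (592,312), the stand is at (293,295), and the heatsink stands between them at (400,282). I'll work out rough positions and check the wrist camera.

```bash
cat > h.py <<'E'
from station import *
import cv2,numpy as np
def ray(c,u,v):
    K,T=c["camera_matrix"],np.array(c["T"]);d=np.linalg.inv(K)@[u,v,1.];d=T[:3,:3]@(d*[1,-1,-1]);return T[:3,3],d
def onz(c,u,v,z):
    o,d=ray(c,u,v);return o+d*(z-o[2])/d[2]
def proj(c,P):
    K,T=c["camera_matrix"],np.array(c["T"]);p=(np.atleast_2d(P)-T[:3,3])@T[:3,:3]*[1,-1,-1];p=p@np.array(K).T;return p[:,:2]/p[:,2:]
def tri(*cuv):
    A=np.zeros((3,3));b=np.zeros(3)
    for c,u,v in cuv:
        o,d=ray(c,u,v);d=d/np.linalg.norm(d);M=np.eye(3)-np.outer(d,d);A+=M;b+=M@o
    return np.linalg.solve(A,b)
def crop(im,x0,y0,x1,y1,name,s=None):
    s=s or min(800/(x1-x0),600/(y1-y0));cv2.imwrite(name,cv2.resize(im[y0:y1,x0:x1],None,fx=s,fy=s,interpolation=cv2.INTER_CUBIC));print(name,"scale",s,"origin",x0,y0)
E
python3 - <<'E'
from h import *
c=get_calibration("top");f=1/1.5625
for n,u,v,z in [("shaftL",478,295,.09),("shaftR",592,311,.09),("plate corners",466,313,.014),("p",583,332,.014),("stand",253,305,.012),("st",264,263,.012),("st",334,282,.012),("st",323,327,.012),("conn",563,240,.05),("flange",522,365,.03),("heatsink",398,252,.17),("wg",315,227,.02),("big",320,388,.02)]:
    print(n,np.round(onz(c,u*f,v*f,z),3))
c=get_calibration("wrist");print(np.round(c["T"],3).tolist(),np.round(c["camera_matrix"],0).tolist())
# tool-frame camera pose
s=sense();R=np.array(s["ee_rot"]);T=np.array(c["T"]);print(np.round(R.T@T[:3,:3],3).tolist(),np.round(R.T@(T[:3,3]-s["tcp_pos"]),3))
E
```

```text
shaftL [ 0.484 -0.141  0.09 ]
shaftR [ 0.459 -0.337  0.09 ]
plate corners [ 0.459 -0.127  0.014]
p [ 0.427 -0.341  0.014]
stand [0.469 0.259 0.012]
st [0.547 0.242 0.012]
st [0.513 0.114 0.012]
st [0.431 0.132 0.012]
conn [ 0.589 -0.297  0.05 ]
flange [ 0.366 -0.227  0.03 ]
heatsink [ 0.543 -0.004  0.17 ]
wg [0.613 0.149 0.02 ]
big [0.321 0.134 0.02 ]
[[-0.354, 0.897, 0.266, 0.292], [-0.935, -0.34, -0.098, 0.557], [0.002, -0.284, 0.959, 0.382], [0.0, 0.0, 0.0, 1.0]] [[293.0, 0.0, 256.0], [0.0, 293.0, 194.0], [0.0, 0.0, 1.0]]
[[-0.001, 0.959, 0.284], [1.0, 0.001, -0.0], [-0.0, 0.284, -0.959]] [ 0.077  0.    -0.168]
```

Emit:
{"op": "play_rows", "data": {
  "targets": [
    [[0,0.015,-0.025,0.02,-0.124],[0,0.03,-0.055,0.04,-0.248],[0,0.05,-0.085,0.05,-0.372],[0,0.07,-0.11,0.06,-0.496],[0,0.085,-0.14,0.065,-0.62]]
  ]
}}

```text
time_s: 0.52
tcp_pos: [0.3067, 0.4441, 0.2812]
ee_rot: [[0.551, -0.834, 0.001], [-0.834, -0.551, 0.002], [-0.001, -0.002, -1.0]]
wrist_force: [1.0, 0.2, 0.1]
gripper_width: 0.999
```

Emit:
{"op": "play_rows", "data": {
  "targets": [
    [[0,0.02,-0.025,0,-0.124],[0,0.04,-0.055,0,-0.248],[0,0.06,-0.085,0,-0.372],[0,0.08,-0.11,0,-0.496],[0,0.1,-0.14,0,-0.62]]
  ]
}}

```text
time_s: 0.93
tcp_pos: [0.4061, 0.3034, 0.2799]
ee_rot: [[-0.036, -0.999, -0.0], [-0.999, 0.036, -0.0], [0.0, 0.0, -1.0]]
wrist_force: [-0.0, 1.1, 0.1]
gripper_width: 1.003
```

Emit:
{"op": "play_rows", "data": {
  "targets": [
    [[0,0.02,-0.04,0,-0.124],[0,0.05,-0.08,0,-0.23],[0,0.065,-0.115,0,-0.23],[0,0.065,-0.115,0,-0.23]]
  ]
}}

```text
time_s: 1.27
tcp_pos: [0.4718, 0.1853, 0.2797]
ee_rot: [[-0.262, -0.965, -0.001], [-0.965, 0.262, -0.002], [0.002, 0.001, -1.0]]
wrist_force: [-0.7, 0.9, 0.2]
gripper_width: 1.002
```

Run:
```python
from h import *
s=sense();print(s["time_s"],np.round(s["tcp_pos"],4),np.round(s["ee_rot"],3).tolist(),np.round(s["joints"],1),s["wrist_force"])
c=get_calibration("wrist");np.savez("w1.npz",**c);im=capture("wrist");cv2.imwrite("pics/w1.png",im);crop(im,0,0,512,384,"pics/w1v.png")
```

```text
1.2667 [0.4718 0.1853 0.2797] [[-0.262, -0.965, -0.001], [-0.965, 0.262, -0.002], [0.002, 0.001, -1.0]] [ 39.8   8.1  -9.4   0.  -72.7 -55. ] [-0.72657497  0.91570242  0.21153342]
pics/w1v.png scale 1.5625 origin 0 0
```

View pics/w1v.png

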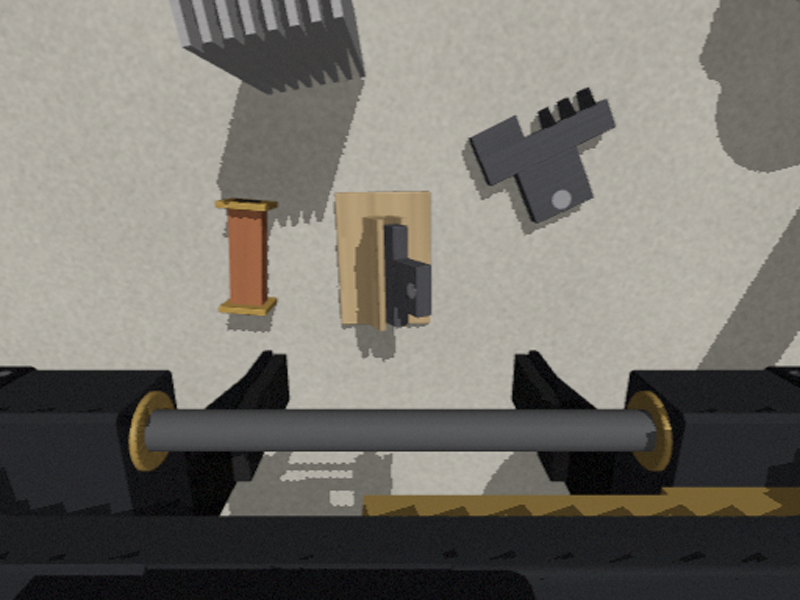

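The wrist view shows the stand from (337,192) to (431,327) with the small gauge leaning right, towards -x. Its tab is at about (411,290), and the big look-alike is at (545,160). I'll enlarge the gauge.

Run:
```python
from h import *
im=cv2.imread("pics/w1.png");crop(im,206,116,296,216,"pics/w1c.png",6)
```

```text
pics/w1c.png scale 6 origin 206 116
```

View pics/w1c.png

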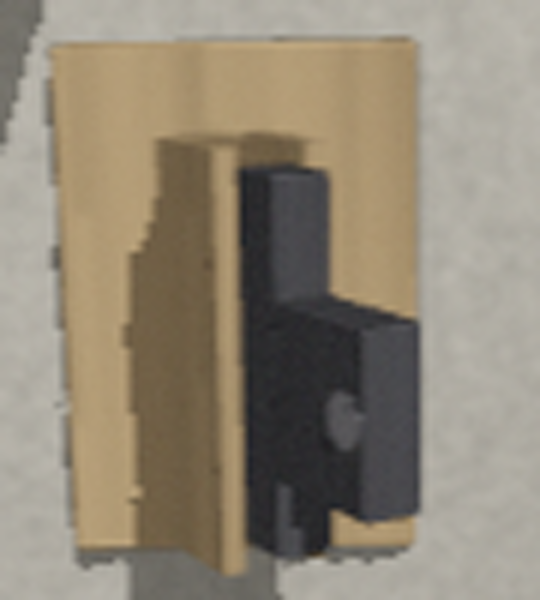

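The enlarged crop shows the tab's top-face corners at (362,325), (418,322), (417,515) and (360,520). The bar's far-end top corners are at (272,170) and (327,170). I'll fit the gauge pose with its 30° lean.

Run:
```python
from h import *
from scipy.optimize import least_squares
from scipy.spatial.transform import Rotation as Ro
c=dict(np.load("w1.npz"))
G=np.array([[8,-7,68],[8,7,68],[48,7,68],[48,-7,68],[-18,-7,33],[-18,7,33]])/1000
px=np.array([[362,325],[418,322],[417,515],[360,520],[272,168],[327,170]])/6+[206,116]-[.0,.0]
def R(yaw,t=30): return (Ro.from_euler('z',yaw,degrees=True)*Ro.from_euler('x',-t,degrees=True)).as_matrix()
def f(p,r=1): return (proj(c,G@R(p[3]).T+p[:3])-px).ravel()
for y0 in (75,):
    r=least_squares(f,[.47,.187,.06,y0],x_scale=[.01,.01,.01,1])
    p=r.x;print("free z",np.round(p,4),np.round(r.fun,1))
    r=least_squares(lambda q:f([q[0],q[1],.06,q[2]]),[.47,.187,75],x_scale=[.01,.01,1]);p=[r.x[0],r.x[1],.06,r.x[2]];print("z .06",np.round(p,4),np.round(r.fun,1))
    for n,g in [("origin",[0,0,0]),("tab",[.028,0,.05]),("tabtop",[.028,0,.068])]: print(n,np.round(R(p[3])@g+p[:3],4))
```

```text
free z [4.82200e-01 1.66300e-01 5.20000e-02 7.47968e+01] [-0.3  0.2  0.4 -0.5 -0.  -0.5 -0.3  0.5 -0.1  0.6  0.4 -0.4]
z .06 [4.8210e-01 1.6450e-01 6.0000e-02 7.4814e+01] [-0.3  0.2  0.6 -0.6  0.2  0.2 -0.3  1.2 -0.5  0.   0.3 -1. ]
origin [0.4821 0.1645 0.06  ]
tab [0.4653 0.1981 0.1033]
tabtop [0.4566 0.2005 0.1189]
```

Emit:
{"op": "play_rows", "data": {
  "targets": [
    [[0,0,-0.04,0,0.03],[0,0,-0.08,0,0.06],[0,0,-0.12,0,0.09],[0,0,-0.16,0,0.12],[0,0,-0.2,0,0.14]]
  ]
}}

```text
time_s: 1.73
tcp_pos: [0.47, -0.011, 0.28]
ee_rot: [[-0.116, -0.993, -0.0], [-0.993, 0.116, 0.0], [-0.0, 0.0, -1.0]]
wrist_force: [0.9, 0.9, 0.3]
gripper_width: 1.0
```

Emit:
{"op": "play_rows", "data": {
  "targets": [
    [[0,0,-0.04,0,0],[0,0,-0.08,0,0],[0,0,-0.12,0,0],[0,0,-0.16,-0.01,0],[0,0,-0.19,-0.03,0]]
  ]
}}

```text
time_s: 2.15
tcp_pos: [0.472, -0.2024, 0.252]
ee_rot: [[-0.119, -0.993, 0.006], [-0.993, 0.119, -0.002], [0.001, -0.006, -1.0]]
wrist_force: [0.9, 0.1, 0.0]
gripper_width: 1.0
```

Emit:
{"op": "play_rows", "data": {
  "targets": [
    [[0,0,0,0,0],[0,0,0,0,0]]
  ]
}}

```text
time_s: 2.32
tcp_pos: [0.4698, -0.2007, 0.2484]
ee_rot: [[-0.122, -0.993, -0.004], [-0.993, 0.122, 0.001], [-0.0, 0.004, -1.0]]
wrist_force: [0.7, 0.2, 0.3]
gripper_width: 1.003
```

Run:
```python
from h import *
s=sense();print(s["time_s"],np.round(s["tcp_pos"],4),np.round(s["ee_rot"],3).tolist(),np.round(s["joints"],1),s["wrist_force"])
c=get_calibration("wrist");np.savez("w2.npz",**c);im=capture("wrist");cv2.imwrite("pics/w2.png",im);crop(im,130,60,390,255,"pics/w2v.png",3)
```

```text
2.3167 [ 0.4698 -0.2007  0.2484] [[-0.122, -0.993, -0.004], [-0.993, 0.122, 0.001], [-0.0, 0.004, -1.0]] [ -4.9   9.6 -12.   -0.  -68.6  -2.1] [0.74031842 0.20582203 0.32260453]
pics/w2v.png scale 3 origin 130 60
```

View pics/w2v.png

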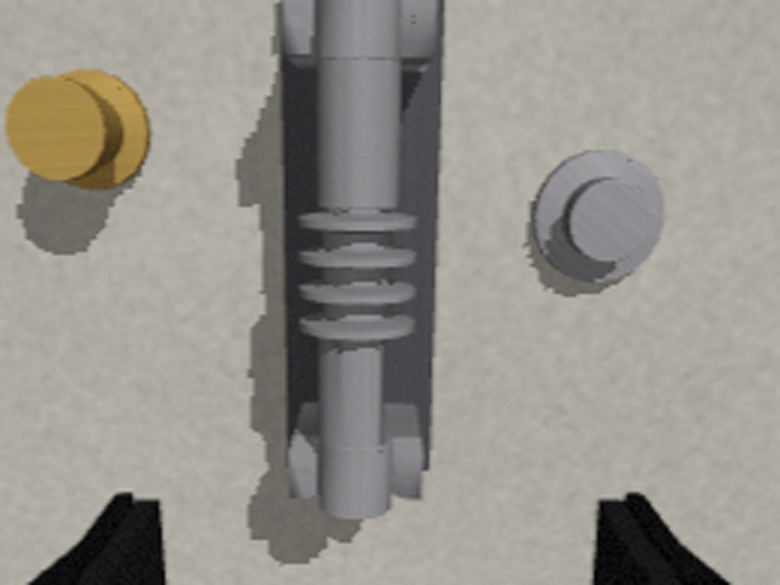

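The wrist view shows the plain part at the top (-y) and the thread at rows 215–340. The flat section is below it (+y), with its right side cut away, so the flat faces roughly to image right (world -x). I'll enlarge that part.

Run:
```python
from h import *
im=cv2.imread("pics/w2.png");im=cv2.convertScaleAbs(im,alpha=1.3);crop(im,220,125,280,237,"pics/w2c.png",5.3)
c=dict(np.load("w2.npz"))
for u,v in [(358,130),(356,490)]: print(np.round(onz(c,130+u/3,60+v/3,.085),4))
```

```text
pics/w2c.png scale 5.3 origin 220 125
[ 0.4651 -0.2821  0.085 ]
[ 0.4839 -0.1439  0.085 ]
```

View pics/w2c.png

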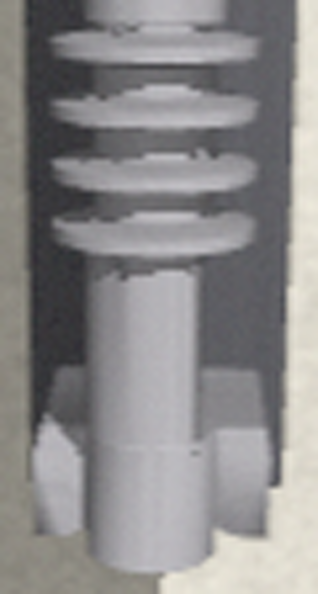

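Run:
```python
from h import *
im=cv2.imread("pics/w2.png");g=im.mean(axis=2)
for r in (183,190,197,204,213,218,225): print(r,np.round(g[r,232:264]).astype(int))
c=dict(np.load("w2.npz"))
for u,v in [(119,17),(119,568)]: print(np.round(onz(c,220+u/5.3,125+v/5.3,.1),4))
```

```text
183 [ 40  42  41  46  62  79  90 100 105 107 108 117 125 130 132 136 137 139
 139 139 140 138 137 139 123  90  72  72  73  74  72  72]
190 [ 41  43  39  44  61  78  92 103 105 106 113 120 126 132 134 138 136 138
 138 141 141 139 138 139 120  88  71  73  75  73  73  71]
197 [ 76  74  76  72  66  80  90 101 108 111 116 119 126 131 134 136 138 138
 139 141 143 139 137 136 117  92  97 104 104 103 104 106]
204 [ 64  60  65  62  65  77  92 103 110 114 119 123 129 132 135 137 139 140
 140 141 143 141 138 137 115  97 103 108 106 105 105 104]
213 [142 140 138 111  74  78  89 102 107 115 121 126 129 132 136 141 142 140
 141 142 145 145 143 140 138 135 129 120 115 126 131 130]
218 [134 132 131 106  71  78  92 103 111 115 123 129 132 134 138 144 142 142
 143 145 145 144 143 140 139 134 125 117 111 115 120 122]
225 [130 123 109 102  88  81  93 108 114 120 125 133 133 136 140 142 142 143
 144 145 145 143 141 137 134 129 122 111 139 153 136 115]
[ 0.4753 -0.2579  0.1   ]
[ 0.4915 -0.1399  0.1   ]
```

Emit:
{"op": "play_rows", "data": {
  "targets": [
    [[1,-0.005,-0.03,-0.02,-0.013],[1,-0.01,-0.06,-0.05,-0.013],[1,-0.016,-0.08,-0.08,-0.013],[1,-0.016,-0.08,-0.11,-0.013],[1,-0.016,-0.08,-0.117,-0.013]]
  ]
}}

```text
time_s: 2.78
tcp_pos: [0.4523, -0.2784, 0.1292]
ee_rot: [[-0.133, -0.991, -0.007], [-0.991, 0.133, 0.003], [-0.002, 0.007, -1.0]]
wrist_force: [-0.8, -0.1, -0.4]
gripper_width: 0.709
```

Emit:
{"op": "play_rows", "data": {
  "targets": [
    [[1,0,0,0,0],[1,0,0,0,0],[1,0,0,-0.005,0]]
  ]
}}

```text
time_s: 3.03
tcp_pos: [0.4576, -0.2801, 0.1315]
ee_rot: [[-0.13, -0.992, 0.007], [-0.992, 0.13, -0.003], [0.002, -0.007, -1.0]]
wrist_force: [0.9, 0.1, 0.1]
gripper_width: 0.478
```

Emit:
{"op": "play_rows", "data": {
  "targets": [
    [[1,0,0,0,0],[1,0,0,0,0],[1,0,0,0,0],[1,0,0,0,0],[1,0,0,0,0]]
  ]
}}

```text
time_s: 3.45
tcp_pos: [0.4548, -0.2803, 0.1286]
ee_rot: [[-0.133, -0.991, 0.001], [-0.991, 0.133, -0.0], [0.0, -0.001, -1.0]]
wrist_force: [-0.1, -0.9, 0.3]
gripper_width: 0.096
```

Emit:
{"op": "play_rows", "data": {
  "targets": [
    [[1,0,0,-0.003,0],[1,0,0,-0.005,0],[1,0,0,-0.007,0],[1,0,0,-0.009,0],[1,0,0,-0.009,0]]
  ]
}}

```text
time_s: 3.87
tcp_pos: [0.4542, -0.2801, 0.1184]
ee_rot: [[-0.133, -0.991, -0.001], [-0.991, 0.133, 0.0], [-0.0, 0.001, -1.0]]
wrist_force: [-1.0, -0.4, -0.4]
gripper_width: 0.008
```

Emit:
{"op": "play_rows", "data": {
  "targets": [
    [[1,0,0,-0.001,0],[1,0,0,-0.002,0],[1,0,0,-0.003,0],[1,0,0,-0.003,0]]
  ]
}}

```text
time_s: 4.2
tcp_pos: [0.4545, -0.2802, 0.1159]
ee_rot: [[-0.133, -0.991, -0.0], [-0.991, 0.133, 0.0], [-0.0, 0.0, -1.0]]
wrist_force: [0.3, -0.0, -0.2]
gripper_width: 0.004
```

Emit:
{"op": "play_rows", "data": {
  "targets": [
    [[1,0,0,-0.001,0],[1,0,0,-0.002,0],[1,0,0,-0.002,0]]
  ]
}}

```text
time_s: 4.45
tcp_pos: [0.4545, -0.2802, 0.114]
ee_rot: [[-0.133, -0.991, -0.0], [-0.991, 0.133, 0.0], [-0.0, 0.0, -1.0]]
wrist_force: [-0.7, 0.1, -0.5]
gripper_width: 0.005
```

Emit:
{"op": "play_rows", "data": {
  "targets": [
    [[1,0,0,0.008,0],[1,0.0105,0,0.008,0],[1,0.0105,0,0.005,0],[1,0.0105,0,0.003,0],[1,0.0105,0,0.003,0]]
  ]
}}

```text
time_s: 4.87
tcp_pos: [0.4648, -0.28, 0.1163]
ee_rot: [[-0.133, -0.991, -0.001], [-0.991, 0.133, 0.001], [-0.001, 0.002, -1.0]]
wrist_force: [0.5, -0.4, 0.5]
gripper_width: 0.002
```

Emit:
{"op": "play_rows", "data": {
  "targets": [
    [[1,0,0,-0.001,0],[1,0,0,-0.002,0],[1,0,0,-0.002,0]]
  ]
}}

```text
time_s: 5.12
tcp_pos: [0.4648, -0.2802, 0.1148]
ee_rot: [[-0.133, -0.991, -0.001], [-0.991, 0.133, 0.0], [-0.0, 0.001, -1.0]]
wrist_force: [1.0, -0.1, -0.1]
gripper_width: 0.004
```

Emit:
{"op": "play_rows", "data": {
  "targets": [
    [[1,0,0,-0.001,0],[1,0,0,-0.002,0],[1,0,0,-0.003,0],[1,0,0,-0.003,0]]
  ]
}}

```text
time_s: 5.45
tcp_pos: [0.4649, -0.2802, 0.1119]
ee_rot: [[-0.133, -0.991, -0.0], [-0.991, 0.133, 0.0], [-0.0, 0.0, -1.0]]
wrist_force: [0.5, 0.6, 0.2]
gripper_width: 0.004
```

Run:
```python
from h import *
c=get_calibration("wrist");np.savez("w3.npz",**c);im=capture("wrist");cv2.imwrite("pics/w3.png",im);crop(im,130,60,386,384,"pics/w3v.png",1.85)
```

```text
pics/w3v.png scale 1.85 origin 130 60
```

View pics/w3v.png

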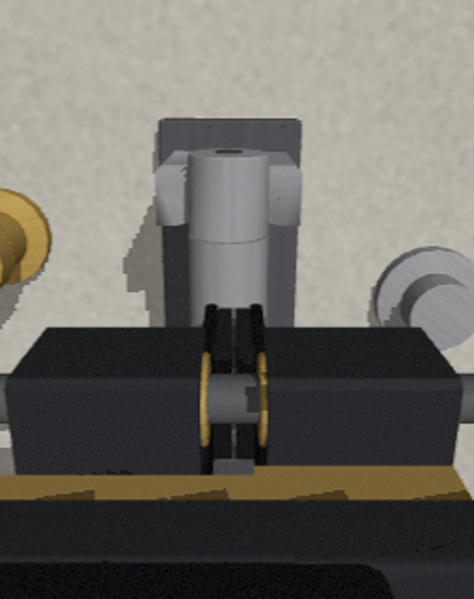

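The fingers are shut and centred over the plain part, with their tips at row 308, and there is no contact yet. I'll keep going down.

Emit:
{"op": "play_rows", "data": {
  "targets": [
    [[1,0,0,-0.001,0],[1,0,0,-0.002,0],[1,0,0,-0.003,0],[1,0,0,-0.003,0]]
  ]
}}

```text
time_s: 5.83
tcp_pos: [0.4649, -0.2802, 0.1089]
ee_rot: [[-0.133, -0.991, -0.0], [-0.991, 0.133, 0.0], [-0.0, 0.0, -1.0]]
wrist_force: [0.5, 0.6, 0.4]
gripper_width: 0.006
```

Emit:
{"op": "play_rows", "data": {
  "targets": [
    [[1,0,0,-0.001,0],[1,0,0,-0.002,0],[1,0,0,-0.003,0],[1,0,0,-0.003,0]]
  ]
}}

```text
time_s: 6.17
tcp_pos: [0.4649, -0.2802, 0.1059]
ee_rot: [[-0.133, -0.991, -0.0], [-0.991, 0.133, 0.0], [-0.0, 0.001, -1.0]]
wrist_force: [0.3, -0.5, -0.3]
gripper_width: 0.005
```

Emit:
{"op": "play_rows", "data": {
  "targets": [
    [[1,0,0,-0.001,0],[1,0,0,-0.002,0],[1,0,0,-0.003,0],[1,0,0,-0.003,0]]
  ]
}}

```text
time_s: 6.5
tcp_pos: [0.465, -0.2802, 0.1029]
ee_rot: [[-0.133, -0.991, -0.0], [-0.991, 0.133, 0.0], [-0.0, 0.0, -1.0]]
wrist_force: [0.3, 0.6, 0.1]
gripper_width: 0.002
```

Run:
```python
from h import *
for n in("scene",):
    c=get_calibration(n);im=capture(n);cv2.imwrite("pics/s2.png",im);print(proj(c,[[.465,-.28,.1],[.471,-.238,.085]]))
    u,v=proj(c,[[.465,-.28,.1]])[0].astype(int);crop(im,u-60,v-50,u+60,v+40,"pics/s2c.png",6.5)
```

```text
[[188.72479454 144.51506778]
 [196.975347   156.18160904]]
pics/s2c.png scale 6.5 origin 128 94
```

View pics/s2c.png

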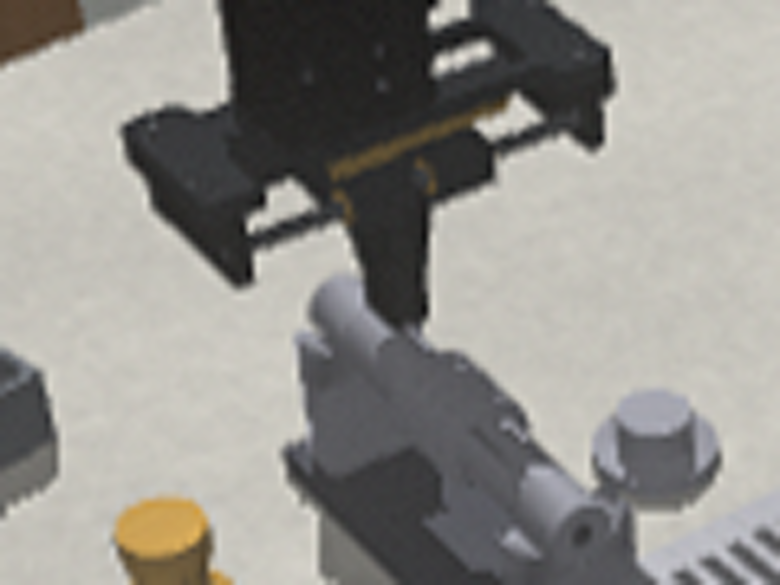

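The scene crop shows the fingertips at about (395,318), close to where the shaft's top line projects (394,328). So the tips end near TCP level, not 17 mm ahead, and contact should come within a few mm.

Emit:
{"op": "play_rows", "data": {
  "targets": [
    [[1,0,0,-0.001,0],[1,0,0,-0.002,0],[1,0,0,-0.002,0]]
  ]
}}

```text
time_s: 6.8
tcp_pos: [0.4649, -0.2802, 0.1009]
ee_rot: [[-0.133, -0.991, -0.0], [-0.991, 0.133, 0.0], [-0.0, 0.0, -1.0]]
wrist_force: [0.5, 0.2, -0.4]
gripper_width: 0.003
```

Emit:
{"op": "play_rows", "data": {
  "targets": [
    [[1,0,0,-0.001,0],[1,0,0,-0.002,0],[1,0,0,-0.002,0]]
  ]
}}

```text
time_s: 7.05
tcp_pos: [0.465, -0.2802, 0.0989]
ee_rot: [[-0.133, -0.991, -0.0], [-0.991, 0.133, 0.0], [-0.0, 0.0, -1.0]]
wrist_force: [0.6, 0.4, -0.4]
gripper_width: -0.001
```

Run:
```python
from h import *
a=capture("scene");w=capture("wrist");cv2.imwrite("pics/w4.png",w);cv2.imwrite("pics/s4.png",a)
A=cv2.resize(a[94:184,143:233],(450,450),interpolation=cv2.INTER_CUBIC);W=cv2.resize(w[150:330,170:350],(350,350),interpolation=cv2.INTER_CUBIC)
o=np.zeros((450,800,3),np.uint8);o[:,:450]=A;o[:350,450:]=W;cv2.imwrite("pics/m4.png",cv2.convertScaleAbs(o,alpha=1.5,beta=15))
```

```text
(no output)
```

View pics/m4.png

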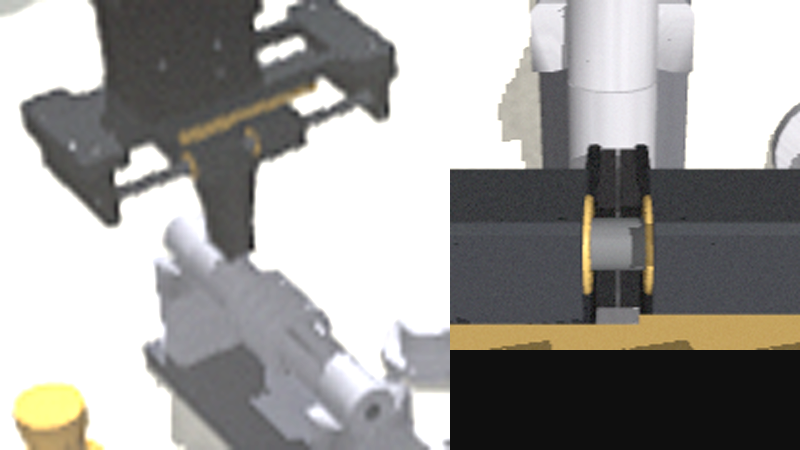

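Both views agree that the fingertips actually stand about 6 mm behind the reported TCP, not 17 mm ahead. The 87 mm jaw gap in the wrist view gives tool z ≈ -6 mm for the tips. I expect contact at a TCP z of about 0.094.

Emit:
{"op": "play_rows", "data": {
  "targets": [
    [[1,0,0,-0.001,0],[1,0,0,-0.002,0],[1,0,0,-0.003,0],[1,0,0,-0.003,0]]
  ]
}}

```text
time_s: 7.48
tcp_pos: [0.4649, -0.2802, 0.0959]
ee_rot: [[-0.133, -0.991, -0.0], [-0.991, 0.133, 0.0], [-0.0, 0.0, -1.0]]
wrist_force: [0.7, 0.9, 0.1]
gripper_width: 0.005
```

Emit:
{"op": "play_rows", "data": {
  "targets": [
    [[1,0,0,-0.001,0],[1,0,0,-0.002,0],[1,0,0,-0.002,0]]
  ]
}}

```text
time_s: 7.73
tcp_pos: [0.4649, -0.2802, 0.0939]
ee_rot: [[-0.133, -0.991, -0.0], [-0.991, 0.133, 0.0], [-0.0, 0.0, -1.0]]
wrist_force: [-0.8, -0.3, -1.0]
gripper_width: 0.009
```

Emit:
{"op": "play_rows", "data": {
  "targets": [
    [[1,0,0,-0.001,0],[1,0,0,-0.001,0],[1,0,0,-0.001,0]]
  ]
}}

```text
time_s: 7.98
tcp_pos: [0.4651, -0.2803, 0.0931]
ee_rot: [[-0.133, -0.991, -0.0], [-0.991, 0.133, 0.0], [0.0, 0.0, -1.0]]
wrist_force: [-0.3, 0.5, 0.9]
gripper_width: 0.006
```

Emit:
{"op": "play_rows", "data": {
  "targets": [
    [[1,0,0,-0.001,0],[1,0,0,-0.001,0],[1,0,0,-0.001,0]]
  ]
}}

```text
time_s: 8.23
tcp_pos: [0.4652, -0.2803, 0.0929]
ee_rot: [[-0.132, -0.991, 0.0], [-0.991, 0.132, -0.0], [0.0, -0.0, -1.0]]
wrist_force: [-1.0, 0.8, 4.8]
gripper_width: 0.007
```

Emit:
{"op": "play_rows", "data": {
  "targets": [
    [[1,0,0,0.004,0],[1,-0.007,0.001,0.004,0],[1,-0.007,0.001,0.002,0],[1,-0.007,0.001,-0.001,0],[1,-0.007,0.001,-0.001,0]]
  ]
}}

```text
time_s: 8.65
tcp_pos: [0.4576, -0.2793, 0.0918]
ee_rot: [[-0.132, -0.991, -0.001], [-0.991, 0.132, -0.0], [0.0, 0.001, -1.0]]
wrist_force: [-2.0, 1.9, 7.2]
gripper_width: 0.006
```

Emit:
{"op": "play_rows", "data": {
  "targets": [
    [[1,0.003,0,0,0],[1,0.006,-0.001,0,0],[1,0.009,-0.001,0,0],[1,0.012,-0.002,0,0],[1,0.014,-0.002,0,0]]
  ]
}}

```text
time_s: 9.07
tcp_pos: [0.4629, -0.28, 0.0937]
ee_rot: [[-0.132, -0.991, -0.021], [-0.991, 0.132, 0.004], [-0.001, 0.021, -1.0]]
wrist_force: [-23.7, 8.4, 37.9]
gripper_width: 0.005
```

Run:
```python
from h import *
w=capture("scene");cv2.imwrite("pics/s5.png",w);a=cv2.imread("pics/s4.png")
s=slice(125,200),slice(170,250)
o=np.hstack([cv2.resize(x[s],None,fx=5,fy=5,interpolation=cv2.INTER_CUBIC) for x in (a,w)]);cv2.imwrite("pics/m5.png",cv2.convertScaleAbs(o,alpha=1.4))
```

```text
(no output)
```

View pics/m5.png

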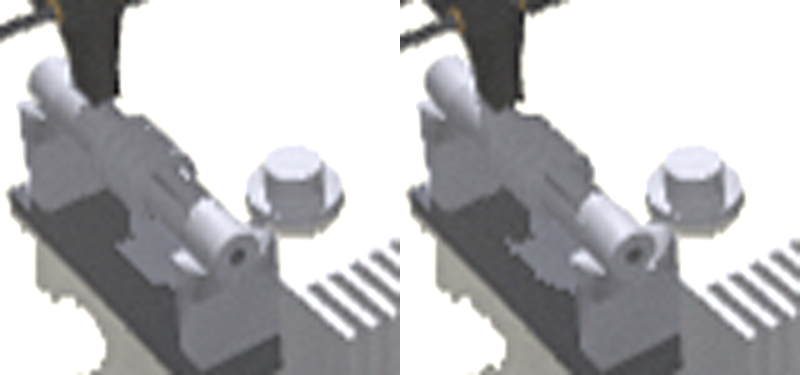

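Emit:
{"op": "play_rows", "data": {
  "targets": [
    [[1,0,0,0,0],[1,0,0,0.001,0]]
  ]
}}

```text
time_s: 9.28
tcp_pos: [0.4654, -0.2804, 0.0954]
ee_rot: [[-0.132, -0.991, -0.014], [-0.991, 0.132, 0.002], [-0.0, 0.014, -1.0]]
wrist_force: [-15.9, 7.4, 27.7]
gripper_width: 0.009
```

Emit:
{"op": "play_rows", "data": {
  "targets": [
    [[1,0,0,0.001,0],[1,0,0,0.001,0]]
  ]
}}

```text
time_s: 9.45
tcp_pos: [0.4672, -0.2806, 0.0962]
ee_rot: [[-0.132, -0.991, -0.01], [-0.991, 0.132, 0.001], [0.0, 0.01, -1.0]]
wrist_force: [-13.8, 6.9, 27.2]
gripper_width: 0.008
```

Emit:
{"op": "play_rows", "data": {
  "targets": [
    [[1,0,0,0.03,0],[1,0,0,0.06,0],[1,0,0.03,0.1,0],[1,-0.002,0.06,0.14,0],[1,-0.002,0.081,0.157,0]]
  ]
}}

```text
time_s: 9.87
tcp_pos: [0.47, -0.2013, 0.2504]
ee_rot: [[-0.134, -0.991, 0.001], [-0.991, 0.134, -0.0], [0.0, -0.001, -1.0]]
wrist_force: [1.8, 0.4, 0.1]
gripper_width: 0.008
```

Emit:
{"op": "play_rows", "data": {
  "targets": [
    [[1,0,0,0,0],[1,0,0,0,0],[1,0,0,0,0]]
  ]
}}

```text
time_s: 10.12
tcp_pos: [0.4697, -0.2011, 0.2481]
ee_rot: [[-0.132, -0.991, -0.001], [-0.991, 0.132, 0.001], [-0.001, 0.001, -1.0]]
wrist_force: [0.2, -0.7, -0.9]
gripper_width: 0.006
```

Run:
```python
from h import *
s=sense();print(s["time_s"],np.round(s["tcp_pos"],4),np.round(s["ee_rot"],3).tolist())
c=get_calibration("wrist");np.savez("w6.npz",**c);im=capture("wrist");cv2.imwrite("pics/w6.png",im);g=im.mean(axis=2)
for r in (183,190,197,204,213,218): print(r,np.round(g[r,230:266]).astype(int))
a=np.array([.471,-.238,.085]);e=np.array([.1346,.991,0])
for x in (-.06,.049,.085): print(x,proj(c,a+e*x))
```

```text
10.1167 [ 0.4697 -0.2011  0.2481] [[-0.132, -0.991, -0.001], [-0.991, 0.132, 0.001], [-0.001, 0.001, -1.0]]
183 [ 47  42  47  43  42  49  60  76  94 103 110 113 112 114 123 134 138 141
 143 145 146 146 147 147 143 141 141 119  84  75  78  78  78  76  76  81]
190 [ 45  44  47  45  45  44  55  74  92 101 110 116 114 119 125 134 140 141
 142 145 146 145 148 150 144 144 141 119  84  73  78  74  78  78  77  79]
197 [ 59  75  83  81  82  79  73  79  90  99 110 115 119 122 124 133 139 141
 145 146 147 147 149 148 145 145 140 118  99 104 110 110 110 110 110 109]
204 [ 92  68  69  65  64  66  65  74  90 102 112 118 122 127 129 134 140 142
 144 145 148 146 148 150 148 144 141 116 100 108 111 110 110 109 109 110]
213 [147 146 146 147 145 144 113  79  85  99 108 115 123 130 134 137 139 141
 146 151 147 148 149 150 150 149 147 144 141 133 122 123 134 138 138 141]
218 [141 141 139 140 137 141 113  77  87 101 110 118 124 130 134 139 139 144
 147 150 149 147 151 151 150 149 146 144 140 129 118 117 123 127 128 127]
-0.06 [[248.90674159  88.57460631]]
0.049 [[249.39343738 187.29247893]]
0.085 [[249.53544738 216.09676722]]
```

Run:
```python
import numpy as np
r=np.sqrt(.5)
for W in (0,.3):
 for mu in (.2,.3,.4,.5,.6,.7):
  o=[]
  for th in range(0,91,10):
    t=np.radians(th);nd=np.array([-np.sin(t),-np.cos(t)]);td=np.array([np.cos(t),-np.sin(t)])
    # unknown n1 (right wall),n2,T ; N=1
    A=np.zeros((3,3));b=np.zeros(3)
    A[:2,0]=[-r+mu*r,r+mu*r];A[:2,1]=[r+mu*r,r-mu*r];A[:2,2]=td;b[:2]=-nd+[0,W];A[2]=[-mu,-mu,1]
    n1,n2,T=np.linalg.solve(A,b);o.append("%.2f"%T if min(n1,n2)>=-1e-9 and T>0 else "  - ")
  print(W,mu,o)
```

```text
0 0.2 ['0.26', '0.28', '0.29', '0.29', '0.28', '0.26', '0.23', '  - ', '  - ', '  - ']
0 0.3 ['0.35', '0.39', '0.42', '0.44', '0.44', '0.44', '0.41', '0.36', '  - ', '  - ']
0 0.4 ['0.41', '0.46', '0.52', '0.56', '0.60', '0.62', '0.61', '0.58', '0.50', '  - ']
0 0.5 ['  - ', '0.51', '0.59', '0.66', '0.72', '0.78', '0.81', '0.81', '0.77', '0.65']
0 0.6 ['  - ', '  - ', '0.63', '0.72', '0.81', '0.90', '0.98', '1.04', '1.06', '1.00']
0 0.7 ['  - ', '  - ', '  - ', '0.75', '0.87', '0.99', '1.12', '1.24', '1.34', '1.39']
0.3 0.2 ['0.34', '0.36', '0.37', '0.38', '0.37', '0.36', '0.33', '0.30', '0.25', '  - ']
0.3 0.3 ['0.45', '0.50', '0.53', '0.57', '0.58', '0.59', '0.57', '0.53', '0.47', '0.38']
0.3 0.4 ['0.53', '0.60', '0.66', '0.72', '0.77', '0.81', '0.83', '0.82', '0.76', '0.67']
0.3 0.5 ['  - ', '  - ', '0.74', '0.83', '0.92', '1.00', '1.07', '1.11', '1.11', '1.04']
0.3 0.6 ['  - ', '  - ', '  - ', '0.90', '1.02', '1.15', '1.27', '1.39', '1.47', '1.49']
0.3 0.7 ['  - ', '  - ', '  - ', '  - ', '1.08', '1.24', '1.42', '1.61', '1.81', '1.98']
```

Emit:
{"op": "play_rows", "data": {
  "targets": [
    [[1,0.008,-0.03,-0.03,0],[1,0.008,-0.06,-0.07,0],[1,0.008,-0.081,-0.11,0],[1,0.008,-0.081,-0.147,0],[1,0.008,-0.081,-0.152,0]]
  ]
}}

```text
time_s: 10.58
tcp_pos: [0.4736, -0.2836, 0.0911]
ee_rot: [[-0.136, -0.991, -0.013], [-0.991, 0.136, 0.003], [-0.001, 0.013, -1.0]]
wrist_force: [-12.4, 20.1, 60.4]
gripper_width: 0.006
```

Emit:
{"op": "play_rows", "data": {
  "targets": [
    [[1,0,0,-0.002,0],[1,0,0,-0.004,0],[1,0,0,-0.006,0],[1,0,0,-0.006,0]]
  ]
}}

```text
time_s: 10.92
tcp_pos: [0.4751, -0.2835, 0.092]
ee_rot: [[-0.133, -0.991, -0.008], [-0.991, 0.133, -0.0], [0.001, 0.008, -1.0]]
wrist_force: [-7.6, 2.1, 18.1]
gripper_width: 0.004
```

Emit:
{"op": "play_rows", "data": {
  "targets": [
    [[1,0.002,0,0,0],[1,0.004,0,0,0],[1,0.006,-0.001,-0.0005,0],[1,0.006,-0.001,-0.0005,0]]
  ]
}}

```text
time_s: 11.25
tcp_pos: [0.4838, -0.2844, 0.0894]
ee_rot: [[-0.134, -0.991, -0.001], [-0.991, 0.134, -0.0], [0.0, 0.001, -1.0]]
wrist_force: [-0.3, -0.4, 2.3]
gripper_width: 0.004
```

Emit:
{"op": "play_rows", "data": {
  "targets": [
    [[1,0,0,0.03,0],[1,-0.002,0.01,0.06,0],[1,-0.007,0.04,0.1,0],[1,-0.014,0.07,0.14,0],[1,-0.014,0.084,0.159,0]]
  ]
}}

```text
time_s: 11.67
tcp_pos: [0.4687, -0.199, 0.2491]
ee_rot: [[-0.135, -0.991, -0.004], [-0.991, 0.135, 0.001], [-0.0, 0.004, -1.0]]
wrist_force: [1.1, 0.7, 0.6]
gripper_width: 0.006
```

```bash
cat > look.py <<'E'
from h import *
import sys
s=sense();print(s["time_s"],np.round(s["tcp_pos"],4))
c=get_calibration("wrist");n=sys.argv[1];np.savez(n+".npz",**c);im=capture("wrist");cv2.imwrite(f"pics/{n}.png",im);g=im.mean(axis=2)
a=np.array([.471,-.238,.085]);e=np.array([.1346,.991,0])
for x in (.033,.04,.047,.054,.061,.085,.09):
    u,v=proj(c,a+e*x+[0,0,.012])[0];print(x,round(u,1),round(v),int(u)-17,np.round(g[int(round(v)),int(u)-17:int(u)+18]).astype(int))
E
python3 look.py w7
```

```text
11.6667 [ 0.4687 -0.199   0.2491]
0.033 247.7 174 230 [44 46 46 47 49 63 72 75 77 74 68 71 78 86 87 87 87 87 87 88 87 85 84 82
 83 91 86 75 78 80 76 79 77 81 80]
0.04 247.7 180 230 [ 45  40  45  45  46  65  86  98 107 111 112 118 127 133 138 139 142 143
 144 146 146 147 143 145 138 115  85  77  76  77  77  76  76  79  79]
0.047 247.8 187 230 [ 44  44  47  44  45  60  83  96 107 111 113 117 125 133 138 139 141 144
 144 146 147 146 146 145 139 114  85  75  74  79  76  77  76  79  78]
0.054 247.8 192 230 [ 44  45  40  45  48  64  82  95 105 112 114 120 126 132 137 139 140 145
 147 146 147 148 144 147 138 117  86  75  76  74  76  76  77  76  77]
0.061 247.9 198 230 [ 79  74  75  74  72  74  81  96 105 110 116 123 127 133 137 140 141 145
 145 145 148 148 147 146 139 114  98 105 108 107 107 108 108 109 109]
0.085 248.1 218 231 [141 140 139 110  75  78  91 104 111 119 127 132 137 139 143 148 147 146
 148 151 152 149 150 146 144 140 135 126 114 117 122 123 121 121 123]
0.09 248.1 222 231 [138 138 137 110  76  79  95 106 113 121 129 134 138 138 143 148 147 147
 149 152 150 149 149 146 144 140 137 127 114 113 114 112 113 115 115]
```

Emit:
{"op": "play_rows", "data": {
  "targets": [
    [[0.42,0,-0.03,-0.03,0],[0.42,-0.001,-0.05,-0.06,0],[0.42,-0.002,-0.07,-0.09,0],[0.42,-0.002,-0.07,-0.11,0],[0.42,-0.002,-0.07,-0.12,0]]
  ]
}}

```text
time_s: 12.13
tcp_pos: [0.4652, -0.2697, 0.1245]
ee_rot: [[-0.136, -0.991, -0.008], [-0.991, 0.136, 0.003], [-0.002, 0.009, -1.0]]
wrist_force: [-0.3, 0.2, -0.4]
gripper_width: 0.301
```

Emit:
{"op": "play_rows", "data": {
  "targets": [
    [[0.42,0,0,0,0],[0.42,0,0,0,0],[0.42,0,0,0,0]]
  ]
}}

```text
time_s: 12.38
tcp_pos: [0.4693, -0.2696, 0.1307]
ee_rot: [[-0.132, -0.991, 0.002], [-0.991, 0.132, -0.001], [0.001, -0.002, -1.0]]
wrist_force: [0.8, 0.9, 0.1]
gripper_width: 0.514
```

Emit:
{"op": "play_rows", "data": {
  "targets": [
    [[0.42,-0.0015,0,-0.02,0],[0.42,-0.0015,0,-0.04,0],[0.42,-0.0015,0,-0.055,0],[0.42,-0.0015,0,-0.065,0],[0.42,-0.0015,0,-0.065,0]]
  ]
}}

```text
time_s: 12.8
tcp_pos: [0.4663, -0.269, 0.0637]
ee_rot: [[-0.132, -0.991, -0.002], [-0.991, 0.132, 0.001], [-0.0, 0.002, -1.0]]
wrist_force: [-0.9, -0.9, 0.7]
gripper_width: 0.579
```

Emit:
{"op": "play_rows", "data": {
  "targets": [
    [[0.42,0,0,0,0],[0.42,0,0,0,0]]
  ]
}}

```text
time_s: 12.97
tcp_pos: [0.4679, -0.2697, 0.0659]
ee_rot: [[-0.132, -0.991, 0.003], [-0.991, 0.132, -0.001], [0.001, -0.003, -1.0]]
wrist_force: [-0.7, 0.9, -0.4]
gripper_width: 0.579
```

Emit:
{"op": "play_rows", "data": {
  "targets": [
    [[1,0,0,0,0],[1,0,0,0,0],[1,0,0,0,0],[1,0,0,0,0],[1,0,0,0,0]]
  ]
}}

```text
time_s: 13.38
tcp_pos: [0.4684, -0.2699, 0.0651]
ee_rot: [[-0.132, -0.991, 0.004], [-0.991, 0.132, -0.001], [0.001, -0.004, -1.0]]
wrist_force: [4.0, 0.6, -0.7]
gripper_width: 0.333
```

Emit:
{"op": "play_rows", "data": {
  "targets": [
    [[1,-0.0024,0.0003,0.0026,0],[1,-0.0048,0.0006,0.005,0],[1,-0.0048,0.0006,0.005,0],[1,-0.0048,0.0006,0.005,0]]
  ]
}}

```text
time_s: 13.72
tcp_pos: [0.4635, -0.2692, 0.07]
ee_rot: [[-0.133, -0.991, 0.004], [-0.991, 0.133, -0.001], [0.0, -0.004, -1.0]]
wrist_force: [5.4, 0.2, -0.8]
gripper_width: 0.335
```

Emit:
{"op": "play_rows", "data": {
  "targets": [
    [[0.42,0.0033,0,0,0],[0.42,0.0066,0,0,0],[0.42,0.0098,0,0,0],[0.42,0.0048,-0.0006,-0.005,0],[0.42,0.0048,-0.0006,-0.005,0]]
  ]
}}

```text
time_s: 14.13
tcp_pos: [0.4643, -0.269, 0.063]
ee_rot: [[-0.133, -0.991, -0.005], [-0.991, 0.133, 0.002], [-0.001, 0.005, -1.0]]
wrist_force: [-1.1, 0.4, 0.2]
gripper_width: 0.557
```

Run:
```python
from h import *
w=capture("scene");cv2.imwrite("pics/s8.png",w);g=w.mean(axis=2)
a=np.array([.471,-.238,.085]);e=np.array([.1346,.991,0]);p=np.array([-.991,.1346,0]);c=get_calibration("scene")
g0=cv2.imread("pics/s5.png").mean(axis=2);g1=cv2.imread("pics/s4.png").mean(axis=2)
for x in (.04,.05,.06,.085):
    P=[a+e*x+.016*(np.cos(t)*np.array([0,0,1])-np.sin(t)*p) for t in np.radians(range(-50,120,10))]
    q=proj(c,P).astype(np.float32)
    for G in (g1,g0,g): print(x,cv2.remap(G.astype(np.float32),q[:,0],q[:,1],cv2.INTER_LINEAR).ravel().round().astype(int))
```

```text
0.04 [ 93  90 103 120  87  88  92  90  80  85  95  94  90  87  86  86  84]
0.04 [125  98  81  84  84  88  91  93  93  85  81  91  92  89  86  85  83]
0.04 [91 81 86 87 83 86 90 94 94 94 84 76 87 86 84 81 80]
0.05 [187 165 130  86 117  90  90  91  83  87  96  92  90  88  87  87  86]
0.05 [198 196 174 109  82  86  90  93  93  87  84  94  91  89  86  84  83]
0.05 [197 182 144  77  92  87  89  91  92  94  84  79  86  88  88  86  85]
0.06 [193 181 159 106  83  87  92  92  87  91  95  93  91  88  86  86  87]
0.06 [201 199 194 170 115 104 100  98  94  88  87  93  90  88  86  85  84]
0.06 [202 201 200 199 175 149 170 158 143 131 102  85  86  86  85  84  85]
0.085 [198 194 182 160 157 167 170 159 145 133 121 109  98  90  86  86  85]
0.085 [199 194 184 163 153 161 167 164 151 139 127 114 101  93  87  83  82]
0.085 [200 194 182 160 158 168 171 161 147 134 121 109  97  89  86  85  86]
```

Emit:
{"op": "play_rows", "data": {
  "targets": [
    [[0.42,0,0,0.04,0],[0.42,0,0.01,0.08,0],[0.42,0,0.03,0.12,0],[0.42,0,0.05,0.15,0],[0.42,0,0.06,0.16,0]]
  ]
}}

```text
time_s: 14.6
tcp_pos: [0.4685, -0.2091, 0.2302]
ee_rot: [[-0.131, -0.991, 0.009], [-0.991, 0.131, -0.003], [0.001, -0.009, -1.0]]
wrist_force: [1.1, -0.6, 0.1]
gripper_width: 0.579
```

```bash
python3 look.py w8
python3 - <<'E'
from h import *
o=[]
for n in("w2","w8"):
    im=cv2.imread(f"pics/{n}.png");c=dict(np.load(n+".npz"));u,v=proj(c,[[.4765,-.196,.09]])[0].astype(int)
    o.append(cv2.resize(cv2.convertScaleAbs(im[v-25:v+45,u-24:u+26],alpha=1.5),(400,560),interpolation=cv2.INTER_CUBIC))
cv2.imwrite("pics/m8.png",np.hstack(o))
E
```

```text
14.6 [ 0.4685 -0.2091  0.2302]
0.033 250.0 188 232 [ 46  49  50  45  58  69  69  74  80 107 125 106  87  88  90  92  91  91
 131 149 138 123  94  69  70  67  68  71  73  77  82  78  81  80  79]
0.04 250.0 194 232 [ 48  47  46  44  53  77 101 112 116 120 125 131 134 136 141 146 145 147
 149 149 140 125 114 112 113 112 112 113 109  90  81  80  80  81  83]
0.047 250.0 200 233 [ 46  46  49  55  72  96 113 116 119 123 129 134 138 142 146 147 148 151
 151 140 126 116 110 113 113 112 113 108  89  82  77  81  77  78  80]
0.054 250.0 206 233 [ 89  85  86  78  80  96 109 114 120 126 131 135 137 141 145 147 147 151
 151 140 125 116 112 111 113 113 113 114 118 115 115 115 114 114 114]
0.061 250.0 212 233 [ 74  75  74  73  75  91 105 113 119 124 130 133 139 143 147 147 148 152
 151 141 125 117 112 114 111 113 114 114 113 113 112 112 113 113 113]
0.085 250.1 233 233 [145 146 143 115  80  86 102 114 119 125 134 136 139 144 150 151 153 153
 153 156 156 155 153 152 149 147 142 139 124 117 120 122 122 123 125]
0.09 250.1 237 233 [141 140 143 121  87  88 102 113 120 126 135 139 140 144 150 151 153 155
 156 156 157 155 154 150 147 144 142 136 124 128 134 124 114 116 119]
```

View pics/m8.png

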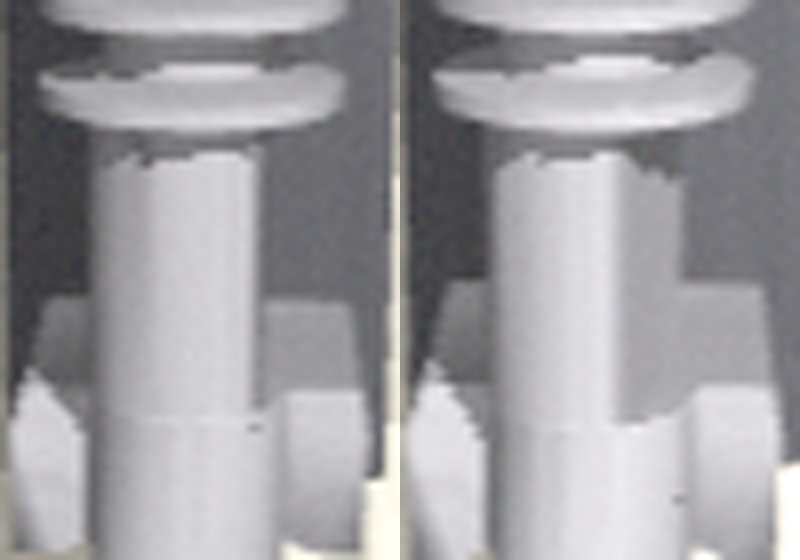

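The right panel (after one grip–shift–release cycle) shows the flat facet coming into view from column 252 to 260. The shaft rolled about 28° in the right direction, with roughly 67° left. I'll repeat the same cycle twice.

Emit:
{"op": "play_rows", "data": {
  "targets": [
    [[0.42,0,-0.02,-0.03,0],[0.42,0,-0.05,-0.06,0],[0.42,0,-0.06,-0.1,0],[0.42,0,-0.06,-0.135,0],[0.42,0,-0.06,-0.16,0]]
  ]
}}

```text
time_s: 15.07
tcp_pos: [0.4632, -0.2696, 0.06]
ee_rot: [[-0.135, -0.991, -0.007], [-0.991, 0.135, 0.002], [-0.001, 0.007, -1.0]]
wrist_force: [-0.2, -0.1, -0.1]
gripper_width: 0.581
```

Emit:
{"op": "play_rows", "data": {
  "targets": [
    [[0.42,0,0,0,0],[1,0,0,0,0],[1,0,0,0,0],[1,0,0,0,0],[1,0,0,0,0]]
  ]
}}

```text
time_s: 15.48
tcp_pos: [0.4679, -0.2697, 0.0664]
ee_rot: [[-0.132, -0.991, 0.004], [-0.991, 0.132, -0.001], [0.001, -0.004, -1.0]]
wrist_force: [0.4, 0.6, 0.4]
gripper_width: 0.364
```

Emit:
{"op": "play_rows", "data": {
  "targets": [
    [[1,-0.0024,0.0003,0.0026,0],[1,-0.0048,0.0006,0.005,0],[1,-0.0048,0.0006,0.005,0],[1,-0.0048,0.0006,0.005,0]]
  ]
}}

```text
time_s: 15.82
tcp_pos: [0.4639, -0.2692, 0.0711]
ee_rot: [[-0.132, -0.991, 0.005], [-0.991, 0.132, -0.001], [0.001, -0.005, -1.0]]
wrist_force: [4.9, 0.6, 2.4]
gripper_width: 0.338
```

Emit:
{"op": "play_rows", "data": {
  "targets": [
    [[0.42,0.0033,0,0,0],[0.42,0.0066,0,0,0],[0.42,0.0098,0,0,0],[0.42,0.0048,-0.0006,-0.005,0],[0.42,0.0048,-0.0006,-0.005,0]]
  ]
}}

```text
time_s: 16.23
tcp_pos: [0.464, -0.2689, 0.0628]
ee_rot: [[-0.133, -0.991, -0.005], [-0.991, 0.133, 0.002], [-0.001, 0.005, -1.0]]
wrist_force: [-0.7, 0.5, -0.2]
gripper_width: 0.563
```

Emit:
{"op": "play_rows", "data": {
  "targets": [
    [[0.42,0,0,0,0],[1,0,0,0,0],[1,0,0,0,0],[1,0,0,0,0],[1,0,0,0,0]]
  ]
}}

```text
time_s: 16.65
tcp_pos: [0.4675, -0.2697, 0.0647]
ee_rot: [[-0.132, -0.991, 0.002], [-0.991, 0.132, -0.001], [0.0, -0.002, -1.0]]
wrist_force: [5.6, -0.7, -0.2]
gripper_width: 0.364
```

Emit:
{"op": "play_rows", "data": {
  "targets": [
    [[1,-0.0024,0.0003,0.0026,0],[1,-0.0048,0.0006,0.005,0],[1,-0.0048,0.0006,0.005,0],[1,-0.0048,0.0006,0.005,0]]
  ]
}}

```text
time_s: 16.98
tcp_pos: [0.4632, -0.2691, 0.0702]
ee_rot: [[-0.133, -0.991, 0.003], [-0.991, 0.133, -0.001], [0.0, -0.003, -1.0]]
wrist_force: [4.4, -0.6, -1.1]
gripper_width: 0.335
```

Emit:
{"op": "play_rows", "data": {
  "targets": [
    [[0.42,0.0033,0,0,0],[0.42,0.0066,0,0,0],[0.42,0.0098,0,0,0],[0.42,0.0048,-0.0006,-0.005,0],[0.42,0.0048,-0.0006,-0.005,0]]
  ]
}}

```text
time_s: 17.4
tcp_pos: [0.4643, -0.269, 0.0631]
ee_rot: [[-0.133, -0.991, -0.004], [-0.991, 0.133, 0.002], [-0.001, 0.005, -1.0]]
wrist_force: [-0.6, 0.1, -0.5]
gripper_width: 0.566
```

Emit:
{"op": "play_rows", "data": {
  "targets": [
    [[0.42,0,0,0.04,0],[0.42,0,0.01,0.08,0],[0.42,0,0.03,0.12,0],[0.42,0,0.05,0.15,0],[0.42,0,0.06,0.16,0]]
  ]
}}

```text
time_s: 17.82
tcp_pos: [0.4681, -0.209, 0.2299]
ee_rot: [[-0.131, -0.991, 0.008], [-0.991, 0.131, -0.002], [0.001, -0.008, -1.0]]
wrist_force: [0.3, -1.3, -0.1]
gripper_width: 0.579
```

```bash
python3 look.py w9
```

```text
17.8167 [ 0.4681 -0.209   0.2299]
0.033 249.5 188 232 [ 46  46  48  53  63  72  78  80  86 119 119  96  89  85  87  86  89  88
  87  88  91  90  89  88  85  87  88  92  88  91 121 110  79  78  82]
0.04 249.6 194 232 [ 45  49  45  46  64  83 100 106 116 130 143 150 150 147 146 149 150 150
 152 149 151 152 151 149 149 150 151 151 153 154 152 115  78  78  81]
0.047 249.6 200 232 [ 47  45  45  47  61  80  99 107 116 129 143 150 151 150 146 150 149 151
 150 149 152 153 151 149 148 150 152 152 152 153 146 113  79  77  79]
0.054 249.6 206 232 [ 87  88  87  86  75  78  97 105 116 127 142 151 151 149 149 151 151 152
 150 150 151 152 150 148 151 152 152 151 152 152 144 126 115 113 113]
0.061 249.6 213 232 [ 71  73  71  72  69  77  95 104 117 128 142 152 151 151 150 151 151 151
 151 150 151 153 151 149 151 153 152 152 152 153 144 123 115 113 114]
0.085 249.7 233 232 [146 145 144 116  77  77  89 105 115 123 132 137 141 144 146 149 152 154
 156 156 156 152 154 154 151 147 141 138 134 122 115 120 123 122 126]
0.09 249.7 237 232 [142 140 142 114  83  83  89 104 116 125 130 136 141 143 147 148 150 155
 156 156 156 153 152 152 152 147 141 135 134 119 124 121 114 115 118]
```

Emit:
{"op": "play_rows", "data": {
  "targets": [
    [[0.42,0,-0.02,-0.03,0],[0.42,0,-0.05,-0.06,0],[0.42,0,-0.06,-0.1,0],[0.42,0,-0.06,-0.135,0],[0.42,0,-0.06,-0.16,0]]
  ]
}}

```text
time_s: 18.28
tcp_pos: [0.4628, -0.2695, 0.0597]
ee_rot: [[-0.135, -0.991, -0.007], [-0.991, 0.135, 0.003], [-0.002, 0.008, -1.0]]
wrist_force: [-0.3, 0.8, 0.7]
gripper_width: 0.577
```

Emit:
{"op": "play_rows", "data": {
  "targets": [
    [[0.42,0,0,0,0],[1,0,0,0,0],[1,0,0,0,0],[1,0,0,0,0],[1,0,0,0,0]]
  ]
}}

```text
time_s: 18.7
tcp_pos: [0.4679, -0.2697, 0.0664]
ee_rot: [[-0.132, -0.991, 0.004], [-0.991, 0.132, -0.001], [0.001, -0.004, -1.0]]
wrist_force: [-0.3, -0.4, 0.3]
gripper_width: 0.356
```

Emit:
{"op": "play_rows", "data": {
  "targets": [
    [[1,-0.0024,0.0003,0.0026,0],[1,-0.0042,0.0006,0.0044,0],[1,-0.0042,0.0006,0.0044,0],[1,-0.0042,0.0006,0.0044,0]]
  ]
}}

```text
time_s: 19.03
tcp_pos: [0.4646, -0.2692, 0.0704]
ee_rot: [[-0.132, -0.991, 0.005], [-0.991, 0.132, -0.001], [0.001, -0.005, -1.0]]
wrist_force: [5.9, 1.9, 2.1]
gripper_width: 0.336
```

Emit:
{"op": "play_rows", "data": {
  "targets": [
    [[0.42,0.0033,0,0,0],[0.42,0.0066,0,0,0],[0.42,0.0092,0,0,0],[0.42,0.0042,-0.0006,-0.0044,0],[0.42,0.0042,-0.0006,-0.0044,0]]
  ]
}}

```text
time_s: 19.45
tcp_pos: [0.4641, -0.269, 0.063]
ee_rot: [[-0.133, -0.991, -0.005], [-0.991, 0.133, 0.002], [-0.001, 0.005, -1.0]]
wrist_force: [-0.1, -0.5, -0.9]
gripper_width: 0.558
```

Emit:
{"op": "play_rows", "data": {
  "targets": [
    [[0.42,0,0,0.04,0],[0.42,0,0.01,0.08,0],[0.42,0,0.03,0.12,0],[0.42,0,0.05,0.14,0],[0.42,0,0.06,0.14,0]]
  ]
}}

```text
time_s: 19.87
tcp_pos: [0.4687, -0.2091, 0.21]
ee_rot: [[-0.131, -0.991, 0.01], [-0.991, 0.131, -0.002], [0.001, -0.01, -1.0]]
wrist_force: [0.1, -0.7, 0.5]
gripper_width: 0.577
```

Emit:
{"op": "play_rows", "data": {
  "targets": [
    [[0.42,0,0,0,0],[0.42,0,0,0,0]]
  ]
}}

```text
time_s: 20.03
tcp_pos: [0.4655, -0.209, 0.2036]
ee_rot: [[-0.132, -0.991, -0.002], [-0.991, 0.132, 0.001], [-0.0, 0.002, -1.0]]
wrist_force: [0.3, 0.3, -0.1]
gripper_width: 0.58
```

```bash
python3 look.py w10
python3 - <<'E'
from h import *
im=cv2.imread("pics/w10.png");crop(cv2.convertScaleAbs(im,alpha=1.3),205,110,295,270,"pics/w10c.png",3.7)
E
```

```text
20.0333 [ 0.4655 -0.209   0.2036]
0.033 244.9 195 227 [ 47  48  47  56  70  78  85  90  92  92  89  88  88  93  92  91  92  92
  93  91  92  91  89  92  92  91  93 135 153 155 156 143 109  80  77]
0.04 245.0 202 228 [ 46  41  54  74  94 122 146 154 152 149 150 151 153 152 152 153 153 154
 153 153 152 150 151 151 154 154 155 155 157 157 145 109  82  83  81]
0.047 245.1 209 228 [ 48  47  52  70  90 118 146 154 152 151 151 152 154 154 153 154 154 153
 154 154 151 150 152 153 155 155 155 156 155 158 144 106  80  79  81]
0.054 245.1 215 228 [ 85  83  80  78  87 114 144 155 153 152 150 153 154 154 152 155 153 154
 156 155 152 152 152 153 154 155 154 155 155 160 144 116 112 114 116]
0.061 245.2 222 228 [ 67  71  69  72  85 111 142 155 155 151 152 153 155 153 154 154 152 155
 155 155 152 152 152 153 156 156 156 154 156 158 145 115 111 114 115]
0.085 245.4 243 228 [146 144 115  78  83  95 107 118 124 130 135 138 142 148 148 152 150 152
 154 154 155 155 153 151 149 150 149 146 138 130 115 117 123 124 122]
0.09 245.4 248 228 [140 134 114  86  86  96 107 118 126 131 138 140 143 146 151 153 151 151
 154 155 156 156 154 151 149 150 148 145 138 128 112 153 162 140 122]
pics/w10c.png scale 3.7 origin 205 110
```

View pics/w10c.png

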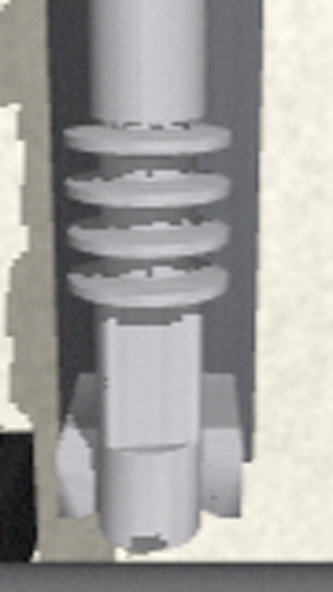

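The flat is nearly up. Its edges are at columns 232.8 and 257.8, against a bar centred at 244.6, which leaves about 6° still to roll the same way. I'll do one small cycle with the tool better centred.

Emit:
{"op": "play_rows", "data": {
  "targets": [
    [[0.42,0.001,-0.03,-0.03,0],[0.42,0.001,-0.06,-0.06,0],[0.42,0.001,-0.06,-0.1,0],[0.42,0.001,-0.06,-0.13,0],[0.42,0.001,-0.06,-0.14,0]]
  ]
}}

```text
time_s: 20.5
tcp_pos: [0.4624, -0.2694, 0.0579]
ee_rot: [[-0.136, -0.991, -0.013], [-0.991, 0.136, 0.004], [-0.002, 0.013, -1.0]]
wrist_force: [-0.1, 0.2, 0.3]
gripper_width: 0.579
```

Emit:
{"op": "play_rows", "data": {
  "targets": [
    [[0.42,0,0,0,0],[0.42,0,0,0,0],[1,0,0,0,0],[1,0,0,0,0],[1,0,0,0,0]]
  ]
}}

```text
time_s: 20.92
tcp_pos: [0.4689, -0.2696, 0.0663]
ee_rot: [[-0.132, -0.991, 0.004], [-0.991, 0.132, -0.001], [0.001, -0.004, -1.0]]
wrist_force: [0.9, 0.3, -0.4]
gripper_width: 0.43
```

Emit:
{"op": "play_rows", "data": {
  "targets": [
    [[1,0,0,0,0],[1,0,0,0,0],[1,0,0,0,0]]
  ]
}}

```text
time_s: 21.17
tcp_pos: [0.4685, -0.2695, 0.0657]
ee_rot: [[-0.132, -0.991, 0.002], [-0.991, 0.132, -0.001], [0.0, -0.002, -1.0]]
wrist_force: [0.1, 1.8, 5.6]
gripper_width: 0.331
```

Emit:
{"op": "play_rows", "data": {
  "targets": [
    [[1,-0.0007,0.0001,0.0008,0],[1,-0.0013,0.0002,0.0014,0],[1,-0.0013,0.0002,0.0014,0]]
  ]
}}

```text
time_s: 21.42
tcp_pos: [0.4681, -0.2695, 0.0661]
ee_rot: [[-0.133, -0.991, 0.004], [-0.991, 0.133, -0.001], [0.0, -0.004, -1.0]]
wrist_force: [6.0, 1.4, -1.6]
gripper_width: 0.337
```

Emit:
{"op": "play_rows", "data": {
  "targets": [
    [[0.42,0.0033,0,0,0],[0.42,0.005,0,0,0],[0.42,0.005,0,0,0],[0.42,0.0013,-0.0002,0,0],[0.42,0.0013,-0.0002,0,0]]
  ]
}}

```text
time_s: 21.83
tcp_pos: [0.466, -0.2693, 0.0654]
ee_rot: [[-0.133, -0.991, -0.002], [-0.991, 0.133, 0.001], [-0.0, 0.003, -1.0]]
wrist_force: [-0.1, 0.0, 0.8]
gripper_width: 0.56
```

Emit:
{"op": "play_rows", "data": {
  "targets": [
    [[0.42,0,0,0.04,0],[0.42,-0.005,0.01,0.08,0],[0.42,-0.012,0.03,0.12,0],[0.42,-0.012,0.05,0.14,0],[0.42,-0.012,0.06,0.14,0]]
  ]
}}

```text
time_s: 22.25
tcp_pos: [0.4578, -0.2092, 0.2118]
ee_rot: [[-0.131, -0.991, 0.011], [-0.991, 0.131, -0.003], [0.001, -0.011, -1.0]]
wrist_force: [1.2, 0.3, 0.9]
gripper_width: 0.58
```

Emit:
{"op": "play_rows", "data": {
  "targets": [
    [[0.42,0,0,0,0],[0.42,0,0,0,0],[0.42,0,0,0,0]]
  ]
}}

```text
time_s: 22.5
tcp_pos: [0.4547, -0.2096, 0.2045]
ee_rot: [[-0.133, -0.991, -0.003], [-0.991, 0.133, 0.001], [-0.0, 0.003, -1.0]]
wrist_force: [0.5, 0.1, -0.1]
gripper_width: 0.584
```

```bash
python3 look.py w11
```

```text
22.5 [ 0.4547 -0.2096  0.2045]
0.033 234.1 197 217 [ 45  48  49  61  74  82  89  92  92  90  90  89  92  92  90  90  91  91
  92  92  90  90  90  92  92  90 134 152 154 155 153 130  96  79  78]
0.04 234.3 204 217 [ 45  46  47  57  80 106 138 152 153 150 149 150 152 153 152 153 152 152
 155 153 153 151 150 151 153 153 153 154 155 155 155 131  94  81  78]
0.047 234.4 210 217 [ 49  46  49  53  76 103 132 151 153 151 149 150 153 152 152 153 152 151
 154 152 152 149 150 152 152 154 155 154 154 155 155 133  95  77  80]
0.054 234.5 217 217 [ 81  83  81  77  79  96 125 149 152 152 150 152 151 155 152 151 152 151
 153 154 152 151 151 151 153 155 155 153 155 155 157 135 114 114 113]
0.061 234.7 223 217 [ 71  71  70  70  75  89 121 147 155 151 150 151 154 154 153 154 152 153
 155 154 154 150 151 153 153 155 155 154 154 157 157 136 115 114 111]
0.085 235.1 245 218 [144 144 117  78  80  95 106 116 125 130 134 138 143 148 149 151 151 152
 152 155 156 153 152 151 148 149 148 143 137 129 115 108 116 119 122]
0.09 235.2 249 218 [140 141 117  88  87  96 110 118 125 130 137 140 144 147 150 152 152 152
 154 154 153 154 152 151 147 147 147 142 135 128 113 128 136 124 113]
```

```bash
cat > ang.py <<'E'
from h import *
import sys
from scipy.optimize import least_squares
# edges of bar at x=-.06..-.03 (both sides dark plate) and flat edges at x=.036...056
a=np.array([.471,-.238,.085]);e=np.array([.1346,.991,0]);p=np.array([-.991,.1346,0]);zz=np.array([0,0,1.])
def cross(row,lo,hi,level):  # subpixel crossing
    for i in range(lo,hi,1 if hi>lo else -1):
        j=i+(1 if hi>lo else -1)
        if (row[i]-level)*(row[j]-level)<=0 and row[i]!=row[j]: return i+(j-i)*(level-row[i])/(row[j]-row[i])
for n in sys.argv[1:]:
    c=dict(np.load(n+".npz"));g=cv2.GaussianBlur(cv2.imread(f"pics/{n}.png"),(1,1),0).mean(axis=2)
    cam=np.array(c["T"])[:3,3]
    rel=[]
    for x in np.arange(-.066,-.026,.004):
        u,v=proj(c,a+e*x+zz*.003)[0];r=g[int(round(v))];u=int(round(u))
        L=cross(r,u-24,u,58);Rr=cross(r,u+24,u,105)
        if L and Rr: 
            # back-project edges to axis height
            PL,PR=onz(c,L,v,.085),onz(c,Rr,v,.085);rel.append([x,((PL+PR)/2-a)@p*1e3,np.linalg.norm(PL-PR)*1e3])
    rel=np.array(rel);print(n,"axis offset along -x [mm]",np.round(rel[:,1],2),"width",np.round(rel[:,2].mean(),2))
    off=np.median(rel[:,1])*1e-3
    for x in (.038,.044,.050,.056):
        A=a+p*off+e*x;best=[]
        u,v=proj(c,A+zz*.009)[0];r=g[int(round(v))]
        L=cross(r,int(u)-18,int(u),130);Rr=cross(r,int(u)+18,int(u),125)
        def f(q): 
            t=np.radians(q[0]);P=[A+.015*(np.cos(t+s)*zz+np.sin(t+s)*p) for s in (-.9273,.9273)];w=proj(c,P)[:,0];return w-[L,Rr]
        s=least_squares(f,[8.]);fl=least_squares(lambda q:f(q)[:1],[8.]).x[0]
        print(x,"L,R",round(L,1),round(Rr,1),"phi",s.x.round(1),"res",s.fun.round(1),"from left edge",round(fl,1))
E
python3 ang.py w9 w10 w11
```

```text
w9 axis offset along -x [mm] [-0.82 -0.81 -0.59 -1.08 -0.97 -0.87 -0.91 -0.66 -0.99 -1.01 -0.93] width 29.67
0.038 L,R 241.1 262.6 phi [21.1] res [ 0.1 -0.5] from left edge 20.4
0.044 L,R 241.1 262.7 phi [21.3] res [ 0.2 -0.6] from left edge 20.4
0.05 L,R 241.0 262.6 phi [20.4] res [ 0.2 -0.6] from left edge 19.3
0.056 L,R 241.2 263.0 phi [21.5] res [ 0.3 -1. ] from left edge 20.0
w10 axis offset along -x [mm] [-1.11 -0.9  -0.96 -0.82 -0.83 -0.7  -0.72 -0.76 -0.78 -0.81 -0.83] width 29.65
0.038 L,R 233.3 258.5 phi [10.2] res [ 0.5 -0.8] from left edge 7.3
0.044 L,R 233.4 258.5 phi [9.9] res [ 0.5 -0.8] from left edge 6.9
0.05 L,R 233.4 258.5 phi [9.9] res [ 0.6 -0.9] from left edge 6.5
0.056 L,R 233.5 258.7 phi [10.] res [ 0.7 -1. ] from left edge 6.2
w11 axis offset along -x [mm] [-0.93 -0.95 -0.9  -0.99 -1.04 -1.   -0.8  -4.52 -4.79 -4.68 -0.92] width 31.49
0.038 L,R 222.6 248.2 phi [11.9] res [ 0.7 -1. ] from left edge 8.1
0.044 L,R 222.8 248.2 phi [11.7] res [ 0.7 -1. ] from left edge 7.9
0.05 L,R 223.0 248.4 phi [12.1] res [ 0.7 -1.2] from left edge 7.9
0.056 L,R 223.2 248.4 phi [12.2] res [ 0.7 -1.1] from left edge 8.0
```

Emit:
{"op": "play_rows", "data": {
  "targets": [
    [[0.42,0.006,-0.03,-0.03,0],[0.42,0.012,-0.06,-0.06,0],[0.42,0.012,-0.06,-0.1,0],[0.42,0.012,-0.06,-0.13,0],[0.42,0.012,-0.06,-0.1414,0]]
  ]
}}

```text
time_s: 22.97
tcp_pos: [0.4631, -0.2695, 0.058]
ee_rot: [[-0.136, -0.991, -0.012], [-0.991, 0.136, 0.004], [-0.002, 0.012, -1.0]]
wrist_force: [-0.1, -0.8, 0.1]
gripper_width: 0.584
```

Emit:
{"op": "play_rows", "data": {
  "targets": [
    [[0.42,0,0,0,0],[0.42,0,0,0,0],[1,0,0,0,0],[1,0,0,0,0],[1,0,0,0,0]]
  ]
}}

```text
time_s: 23.38
tcp_pos: [0.4685, -0.2697, 0.0658]
ee_rot: [[-0.132, -0.991, 0.003], [-0.991, 0.132, -0.001], [0.0, -0.003, -1.0]]
wrist_force: [-1.0, 0.4, 0.3]
gripper_width: 0.431
```

Emit:
{"op": "play_rows", "data": {
  "targets": [
    [[1,0,0,0,0],[1,0,0,0,0],[1,-0.0016,0.0002,0.0016,0],[1,-0.0031,0.0004,0.0032,0],[1,-0.0031,0.0004,0.0032,0]]
  ]
}}

```text
time_s: 23.8
tcp_pos: [0.4659, -0.2692, 0.0682]
ee_rot: [[-0.133, -0.991, 0.004], [-0.991, 0.133, -0.001], [0.0, -0.004, -1.0]]
wrist_force: [4.3, 0.2, -2.0]
gripper_width: 0.338
```

Emit:
{"op": "play_rows", "data": {
  "targets": [
    [[0.42,0.0033,0,0,0],[0.42,0.0066,0,0,0],[0.42,0.0066,0,0,0],[0.42,0.0031,-0.0004,0,0],[0.42,0.0031,-0.0004,0,0]]
  ]
}}

```text
time_s: 24.22
tcp_pos: [0.4662, -0.2693, 0.0673]
ee_rot: [[-0.133, -0.991, -0.002], [-0.991, 0.133, 0.001], [-0.0, 0.002, -1.0]]
wrist_force: [0.5, 0.3, -0.1]
gripper_width: 0.56
```

Emit:
{"op": "play_rows", "data": {
  "targets": [
    [[0.42,0,0,0.04,0],[0.42,0.005,0.01,0.08,0],[0.42,0.011,0.03,0.12,0],[0.42,0.011,0.05,0.14,0],[0.42,0.011,0.06,0.14,0]]
  ]
}}

```text
time_s: 24.63
tcp_pos: [0.4814, -0.2091, 0.2137]
ee_rot: [[-0.131, -0.991, 0.011], [-0.991, 0.131, -0.003], [0.001, -0.011, -1.0]]
wrist_force: [0.0, 0.6, 0.6]
gripper_width: 0.579
```

Emit:
{"op": "play_rows", "data": {
  "targets": [
    [[0.42,0,0,0,0],[0.42,0,0,0,0],[0.42,0,0,0,0]]
  ]
}}

```text
time_s: 24.88
tcp_pos: [0.4775, -0.2096, 0.2063]
ee_rot: [[-0.133, -0.991, -0.003], [-0.991, 0.133, 0.001], [-0.0, 0.003, -1.0]]
wrist_force: [0.7, 1.2, 0.1]
gripper_width: 0.579
```

```bash
python3 look.py w12; python3 ang.py w12
```

```text
24.8833 [ 0.4775 -0.2096  0.2063]
0.033 257.1 193 240 [ 48  51  64  76  89  92  93  91  90  93  93  93  91  94  91  94  93  95
  93  93  90  92  91  95  94  95  93 136 156 143 109  82  84  83  81]
0.04 257.1 200 240 [ 49  49  64  85 131 151 153 149 147 150 151 151 152 152 151 151 153 153
 152 148 149 151 152 152 152 154 156 155 154 141 116  90  80  82  80]
0.047 257.1 207 240 [ 48  49  62  84 129 151 152 150 149 150 151 153 153 151 151 152 153 154
 152 149 152 151 153 152 154 152 155 155 153 140 114  91  82  82  79]
0.054 257.1 213 240 [ 84  83  75  81 127 151 154 150 151 151 153 152 152 151 152 151 154 152
 153 150 150 151 154 154 154 153 154 155 154 139 118 112 116 116 115]
0.061 257.0 220 240 [ 72  69  69  81 125 150 152 149 150 151 152 152 152 152 151 152 153 153
 150 149 151 154 154 153 154 152 154 155 152 135 112 112 115 113 113]
0.085 257.0 241 239 [145 144 114  82  81  89 103 113 120 127 133 137 142 146 146 146 151 154
 155 156 156 154 153 155 155 155 152 147 144 135 118 118 122 123 124]
0.09 257.0 246 239 [142 139 119  98  89  90 104 114 124 128 133 140 144 146 147 148 152 153
 155 157 156 153 153 152 155 154 149 145 140 131 113 148 151 125 117]
w12 axis offset along -x [mm] [ 0.51 -0.76 -0.73 -0.77 -0.81 -0.83 -0.89 -0.73 -0.58 -0.79 -0.67] width 30.74
0.038 L,R 244.0 269.7 phi [3.3] res [ 0.8 -1. ] from left edge -1.9
0.044 L,R 244.0 269.6 phi [3.1] res [ 0.8 -1. ] from left edge -2.5
0.05 L,R 244.0 269.7 phi [3.3] res [ 0.9 -1.1] from left edge -2.8
0.056 L,R 244.1 269.6 phi [3.1] res [ 0.9 -1.1] from left edge -3.0
```

The shaft is now at 0° ± 2°: the flat's edges are symmetric about the axis at columns 244.0 and 268.5, with the axis at 256.3. Next I go to the stand. I'm using the real fingertip offset of +7 mm above the reported TCP.

Emit:
{"op": "play_rows", "data": {
  "targets": [
    [[0.31,0,0.03,0.02,-0.03],[0.31,-0.002,0.07,0.03,-0.06],[0.31,-0.004,0.11,0.03,-0.09],[0.31,-0.006,0.15,0.03,-0.12],[0.31,-0.008,0.19,0.03,-0.132]]
  ]
}}

```text
time_s: 25.35
tcp_pos: [0.4699, -0.0187, 0.2367]
ee_rot: [[-0.265, -0.964, -0.002], [-0.964, 0.265, -0.001], [0.001, 0.002, -1.0]]
wrist_force: [1.3, -0.8, -0.3]
gripper_width: 0.69
```

Emit:
{"op": "play_rows", "data": {
  "targets": [
    [[0.31,0,0.04,0,0],[0.31,0,0.08,0,0],[0.31,0,0.12,-0.01,0],[0.31,-0.001,0.17,-0.03,0],[0.31,-0.001,0.219,-0.05,0]]
  ]
}}

```text
time_s: 25.77
tcp_pos: [0.4695, 0.179, 0.1954]
ee_rot: [[-0.263, -0.965, -0.0], [-0.965, 0.263, -0.0], [0.001, 0.0, -1.0]]
wrist_force: [0.8, 0.0, -0.0]
gripper_width: 0.691
```

Emit:
{"op": "play_rows", "data": {
  "targets": [
    [[0.31,0,0,-0.02,0],[0.31,0,0,-0.03,0],[0.31,0,0,-0.03,0],[0.31,0,0,-0.03,0]]
  ]
}}

```text
time_s: 26.1
tcp_pos: [0.4697, 0.1764, 0.1658]
ee_rot: [[-0.263, -0.965, -0.002], [-0.965, 0.263, -0.002], [0.002, 0.001, -1.0]]
wrist_force: [0.1, -0.9, 0.3]
gripper_width: 0.689
```

Emit:
{"op": "play_rows", "data": {
  "targets": [
    [[0.31,-0.0024,0.023,0,0],[0.31,-0.0024,0.023,-0.02,0],[0.31,-0.0024,0.023,-0.03,0],[0.31,-0.0024,0.023,-0.03,0],[0.31,-0.0024,0.023,-0.03,0]]
  ]
}}

```text
time_s: 26.52
tcp_pos: [0.4675, 0.1996, 0.1367]
ee_rot: [[-0.263, -0.965, -0.0], [-0.965, 0.263, -0.001], [0.001, 0.0, -1.0]]
wrist_force: [1.2, 0.7, 0.0]
gripper_width: 0.694
```

Run:
```python
from h import *
s=sense();print(s["time_s"],np.round(s["tcp_pos"],4))
c=get_calibration("wrist");np.savez("w13.npz",**c);im=capture("wrist");cv2.imwrite("pics/w13.png",im);crop(cv2.convertScaleAbs(im,alpha=1.4),150,120,370,285,"pics/w13c.png",3.6)
```

```text
26.5167 [0.4675 0.1996 0.1367]
pics/w13c.png scale 3.6 origin 150 120
```

View pics/w13c.png

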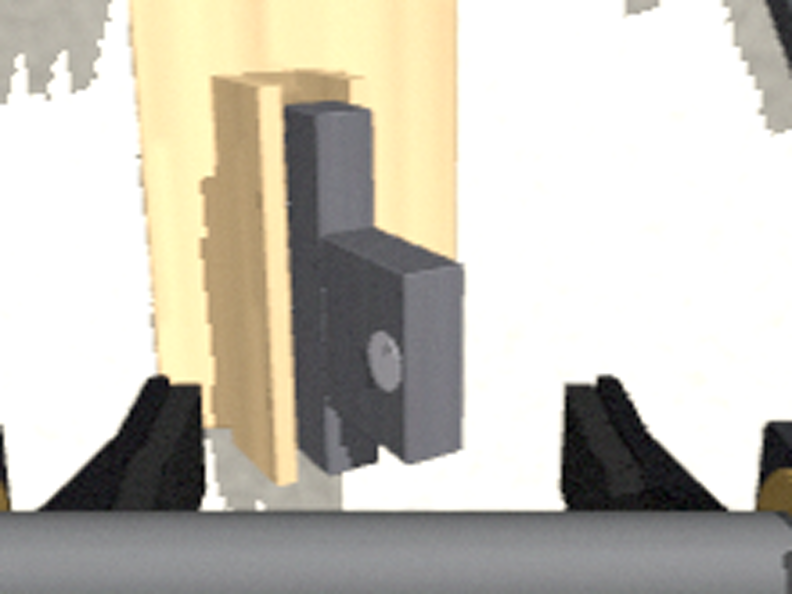

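The nearer view has the gauge's tab top corners at (402,272), (463,263), (462,450) and (407,464), and the bar's end corners at (317,112) and (371,108). The jaws straddle it. I'll refit the pose.

```bash
cat > fit.py <<'E'
from h import *
from scipy.optimize import least_squares
from scipy.spatial.transform import Rotation as Ro
c=dict(np.load("w13.npz"))
G=np.array([[8,-7,68],[8,7,68],[48,7,68],[48,-7,68],[-18,-7,33],[-18,7,33],[8,-7,33]])/1000
px=np.array([[402,272],[463,263],[462,450],[407,464],[317,112],[371,108],[322,238]])/3.6+[150,120]
def R(yaw,t): return (Ro.from_euler('z',yaw,degrees=True)*Ro.from_euler('x',-t,degrees=True)).as_matrix()
f=lambda p:(proj(c,G@R(p[3],p[4]).T+p[:3])-px).ravel()
r=least_squares(f,[.48,.166,.055,75,30],x_scale=[.01,.01,.01,1,1]);p=r.x;print(np.round(p,4),np.round(r.fun,1))
for g in ([28,0,50],[28,7,68],[28,-7,30]): print(g,np.round(R(p[3],p[4])@(np.array(g)/1e3)+p[:3],4))
E
python3 fit.py
```

```text
[4.81900e-01 1.67500e-01 5.14000e-02 7.59545e+01 2.94576e+01] [ 0.   0.4  0.2 -0.3  0.5 -0.4 -0.5  0.3 -0.5  0.7  0.7  0.2 -0.5 -1. ]
[28, 0, 50] [0.4649 0.2006 0.095 ]
[28, 7, 68] [0.4504 0.2042 0.1072]
[28, -7, 30] [0.4803 0.1967 0.081 ]
```

Emit:
{"op": "play_rows", "data": {
  "targets": [
    [[0.31,-0.002,0.001,-0.025,0],[0.31,-0.002,0.001,-0.045,0],[0.31,-0.002,0.001,-0.055,0],[0.31,-0.002,0.001,-0.061,0],[0.31,-0.002,0.001,-0.061,0]]
  ]
}}

```text
time_s: 26.98
tcp_pos: [0.4653, 0.2014, 0.0751]
ee_rot: [[-0.262, -0.965, -0.001], [-0.965, 0.262, -0.001], [0.001, 0.001, -1.0]]
wrist_force: [0.2, 0.0, 0.5]
gripper_width: 0.69
```

Emit:
{"op": "play_rows", "data": {
  "targets": [
    [[0.31,0,0,0,0],[0.7,0,0,0,0],[0.7,0,0,0,0],[0.7,0,0,0,0],[0.7,0,0,0,0]]
  ]
}}

```text
time_s: 27.4
tcp_pos: [0.4656, 0.202, 0.076]
ee_rot: [[-0.262, -0.965, 0.001], [-0.965, 0.262, 0.001], [-0.001, -0.001, -1.0]]
wrist_force: [-0.4, 0.4, 0.3]
gripper_width: 0.471
```

Emit:
{"op": "play_rows", "data": {
  "targets": [
    [[0.9,0,0,0,0],[0.9,0,0,0,0],[0.9,0,0,0,0],[0.9,0,0,0,0]]
  ]
}}

```text
time_s: 27.73
tcp_pos: [0.4681, 0.2019, 0.0778]
ee_rot: [[-0.26, -0.966, 0.006], [-0.966, 0.26, 0.001], [-0.002, -0.005, -1.0]]
wrist_force: [3.6, -5.0, 8.2]
gripper_width: 0.313
```

Emit:
{"op": "play_rows", "data": {
  "targets": [
    [[1,0,0,0,0],[1,-0.0025,0.0007,0.0045,0],[1,-0.005,0.0014,0.009,0],[1,-0.0075,0.002,0.013,0],[1,-0.0075,0.002,0.013,0]]
  ]
}}

```text
time_s: 28.15
tcp_pos: [0.4628, 0.2057, 0.0915]
ee_rot: [[-0.259, -0.966, 0.011], [-0.966, 0.259, 0.005], [-0.007, -0.01, -1.0]]
wrist_force: [8.5, -3.0, 4.8]
gripper_width: 0.302
```

Emit:
{"op": "play_rows", "data": {
  "targets": [
    [[1,-0.0025,0.0007,0.0045,0],[1,-0.005,0.0014,0.009,0],[1,-0.0075,0.002,0.013,0],[1,-0.0075,0.002,0.013,0]]
  ]
}}

```text
time_s: 28.48
tcp_pos: [0.4494, 0.2056, 0.1016]
ee_rot: [[-0.262, -0.965, -0.001], [-0.965, 0.262, -0.0], [0.0, 0.001, -1.0]]
wrist_force: [-0.4, -0.2, -2.0]
gripper_width: 0.151
```

Emit:
{"op": "play_rows", "data": {
  "targets": [
    [[1,-0.0025,0.0007,0.006,0],[1,-0.005,0.0014,0.015,0],[1,-0.0075,0.002,0.025,0],[1,-0.0075,0.002,0.025,0]]
  ]
}}

```text
time_s: 28.82
tcp_pos: [0.4435, 0.2088, 0.1289]
ee_rot: [[-0.261, -0.965, 0.003], [-0.965, 0.261, 0.002], [-0.003, -0.003, -1.0]]
wrist_force: [-0.1, 0.6, -2.1]
gripper_width: 0.153
```

The jaw width of 0.153 × 87 mm ≈ 13 mm shows the gauge is now flat and upright between the pads, and the -2 N on z matches its weight. I'll carry it over the heatsink to the shaft.

Emit:
{"op": "play_rows", "data": {
  "targets": [
    [[1,0,0,0.03,0],[1,0,0,0.06,0],[1,0,0,0.09,0.02],[1,0.005,-0.03,0.11,0.04],[1,0.01,-0.065,0.115,0.06]]
  ]
}}

```text
time_s: 29.23
tcp_pos: [0.4549, 0.1445, 0.246]
ee_rot: [[-0.198, -0.98, 0.008], [-0.98, 0.198, 0.004], [-0.006, -0.007, -1.0]]
wrist_force: [1.9, -0.3, -0.6]
gripper_width: 0.153
```

Emit:
{"op": "play_rows", "data": {
  "targets": [
    [[1,0.005,-0.035,0,0.02],[1,0.01,-0.07,0,0.04],[1,0.015,-0.105,0,0.06],[1,0.02,-0.14,0,0.072],[1,0.022,-0.175,0,0.072]]
  ]
}}

```text
time_s: 29.65
tcp_pos: [0.4749, -0.0337, 0.2418]
ee_rot: [[-0.132, -0.991, 0.001], [-0.991, 0.132, 0.0], [-0.0, -0.001, -1.0]]
wrist_force: [0.3, 0.1, -2.2]
gripper_width: 0.15
```

Emit:
{"op": "play_rows", "data": {
  "targets": [
    [[1,0,-0.035,0,0],[1,0,-0.07,0,0],[1,0,-0.105,0,0],[1,0,-0.14,0,0],[1,0,-0.165,0,0]]
  ]
}}

```text
time_s: 30.07
tcp_pos: [0.4743, -0.1995, 0.2416]
ee_rot: [[-0.134, -0.991, 0.0], [-0.991, 0.134, -0.0], [0.0, -0.0, -1.0]]
wrist_force: [0.5, 0.5, -1.2]
gripper_width: 0.155
```

Emit:
{"op": "play_rows", "data": {
  "targets": [
    [[1,0,0,-0.03,0],[1,0,0,-0.06,0],[1,0,0,-0.08,0],[1,0,0,-0.085,0]]
  ]
}}

```text
time_s: 30.4
tcp_pos: [0.4739, -0.1967, 0.1547]
ee_rot: [[-0.133, -0.991, -0.003], [-0.991, 0.133, 0.001], [-0.001, 0.003, -1.0]]
wrist_force: [-0.5, 6.2, 10.7]
gripper_width: 0.158
```

Emit:
{"op": "play_rows", "data": {
  "targets": [
    [[1,0,0,0.015,0],[1,0,0,0.025,0],[1,0,0,0.025,0],[1,0,0,0.025,0]]
  ]
}}

```text
time_s: 30.73
tcp_pos: [0.4755, -0.1971, 0.1827]
ee_rot: [[-0.132, -0.991, 0.003], [-0.991, 0.132, -0.0], [-0.0, -0.003, -1.0]]
wrist_force: [-0.2, -0.7, -1.5]
gripper_width: 0.153
```

Run:
```python
from h import *
s=sense();print(s["time_s"],np.round(s["tcp_pos"],4),np.round(s["wrist_force"],1))
c=get_calibration("wrist");np.savez("w14.npz",**c);w=capture("wrist");a=capture("scene");cv2.imwrite("pics/w14.png",w);cv2.imwrite("pics/s14.png",a)
cs=get_calibration("scene");np.savez("sc.npz",**cs);print(proj(cs,[s["tcp_pos"]]))
A=cv2.resize(a[100:200,155:255],(450,450),interpolation=cv2.INTER_CUBIC);W=cv2.resize(w[100:260,180:320],(394,450),interpolation=cv2.INTER_CUBIC)
cv2.imwrite("pics/m14.png",cv2.convertScaleAbs(np.hstack([A,W])[:,:800],alpha=1.5))
```

```text
30.7333 [ 0.4755 -0.1971  0.1827] [-0.2 -0.7 -1.5]
[[202.46951046 134.04912573]]
```

View pics/m14.png

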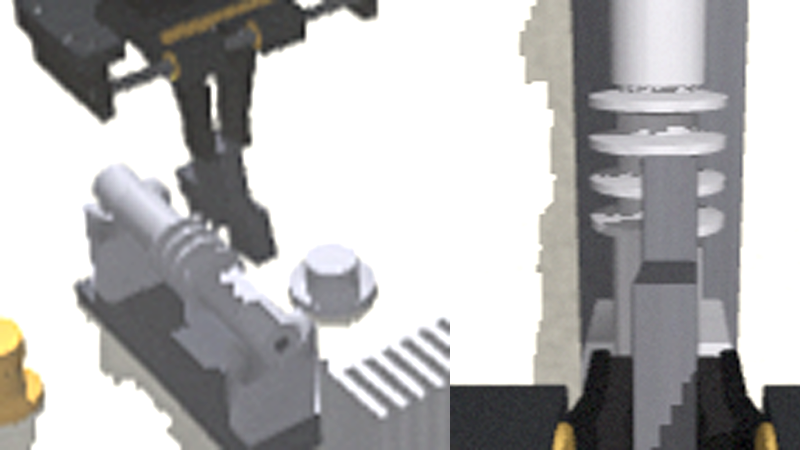

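Scene view: the gauge hangs upright by the top of its tab, nearly parallel to the shaft. In the wrist view its bar end is at row 155 (columns 643–695), the tab's lower front edge is at row 262 and its upper front edge at row 283. I'll fit the pose in the hand.

```bash
cat > fit2.py <<'E'
from h import *
from scipy.optimize import least_squares
from scipy.spatial.transform import Rotation as Ro
c=dict(np.load("w14.npz"));T=np.array([.4755,-.1971,.1827])
G=np.array([[-18,-7,33],[-18,7,33],[8,-7,68],[8,7,68],[8,-7,33],[8,7,33]])/1000
px=np.array([[193,155],[245,155],[185,283],[247,283],[191,262],[245,262]])/2.8125+[180,100]
R=lambda yaw,pit:(Ro.from_euler('z',yaw,degrees=True)*Ro.from_euler('y',pit,degrees=True)).as_matrix()
f=lambda p:(proj(c,G@R(p[3],p[4]).T+p[:3])-px).ravel()
for fixed in (0,1):
    g=(lambda p:np.r_[f(p),p[4]*1.0]) if fixed else f
    r=least_squares(g,[.47,-.225,.14,82,0],x_scale=[.01,.01,.01,1,1]);p=r.x;print(np.round(p,4),np.round(r.fun,1))
    e=np.array([.1346,.991,0]);q=np.array([-.991,.1346,0]);d=p[:3]-[.4718,-.2381,.094]
    print("gauge minus home: along x",d@e*1e3,"along y",d@q*1e3,"z",d[2]*1e3,"  TCP in gauge x,z",(T-p[:3])@e*1e3,(T-p[:3])[2]*1e3)
# ring positions seen now
for x in (-14.5,-1.5,11.5,24.5): print(x,((proj(c,[.4718,-.2381,.085]+e*x/1e3+[0,0,.022])[0]-[180,100])*2.8125+[450,0]).round())
E
python3 fit2.py
```

```text
[ 0.4706 -0.2191  0.117  81.6361 -8.4909] [-1.   0.4  0.5  0.7 -0.3 -0.2  1.3  0.1 -0.6 -0.7 -0.1 -0.5]
gauge minus home: along x 18.68644219863626 along y 3.7754763795592985 z 23.043028074383173   TCP in gauge x,z 22.442577801363743 65.65697192561683
[ 0.4704 -0.2201  0.1049 81.5319 -3.306 ] [-0.5  0.5  0.1  0.8  0.5  1.6  0.4  1.9 -0.  -2.9 -0.7 -2.6 -3.3]
gauge minus home: along x 17.59769618496 along y 3.8459581833176584 z 10.929063409611652   TCP in gauge x,z 23.531323815040004 77.77093659038835
-14.5 [654.  99.]
-1.5 [654. 143.]
11.5 [654. 187.]
24.5 [655. 229.]
```

Run:
```python
from h import *
a=cv2.imread("pics/s14.png");crop(cv2.convertScaleAbs(a,alpha=2.2,beta=10),182,105,232,165,"pics/s14c.png",10)
```

```text
pics/s14c.png scale 10 origin 182 105
```

View pics/s14c.png

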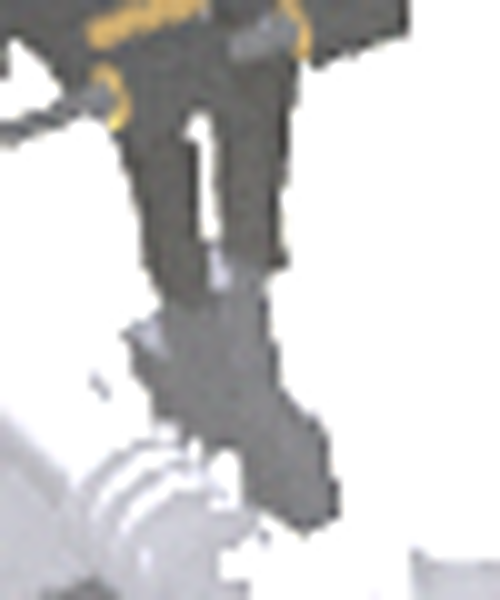

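```bash
cat >> fit2.py <<'E'
print("joint")
cs=dict(np.load("sc.npz"))
G2=np.array([[66,-7,0],[66,7,0],[66,7,33],[48,7,33],[48,7,68],[-18,-7,33],[36,-7,0]])/1000
p2=np.array([[305,532],[338,512],[325,428],[277,385],[268,288],[125,335],[245,505]])/10+[182,105]
def f2(p):
    X=R(p[3],p[4]);return np.r_[(proj(c,G@X.T+p[:3])-px).ravel(),(proj(cs,G2@X.T+p[:3])+p[5:7]-p2).ravel(),p[5:7]/1.0]
r=least_squares(f2,[.47,-.225,.14,82,0,0,0],x_scale=[.01,.01,.01,1,1,1,1]);p=r.x;print(np.round(p,4));print(np.round(r.fun,1))
d=p[:3]-[.4718,-.2381,.094];print("gauge minus home: along x",d@e*1e3,"along y",d@q*1e3,"z",d[2]*1e3,"  TCP in gauge x,z",(T-p[:3])@e*1e3,(T-p[:3])[2]*1e3)
print("scene shaft end/top check",(proj(cs,[[.4718,-.2381,.085]+e*.1+[0,0,.015],[.4718,-.2381,.085]+e*.1])-[155,100])*4.5)
E
python3 fit2.py | sed -n '/joint/,$p'
```

```text
joint
[ 0.4705 -0.2189  0.1175 82.0306 -8.8741  0.6147 -0.171 ]
[-1.2  0.6  0.4  0.7 -0.2 -0.3  1.4 -0.1 -0.5 -0.5  0.  -0.4 -0.7  1.5
  0.5  1.5  0.  -1.1  1.1  0.8  0.  -1.5 -0.9 -1.  -0.7 -0.1  0.6 -0.2]
gauge minus home: along x 18.883880790734512 along y 3.836492346892742 z 23.522161961252216   TCP in gauge x,z 22.245139209265496 65.17783803874778
scene shaft end/top check [[275.47197827 317.92996247]
 [276.83188436 337.38977835]]
```

```bash
cat >> fit2.py <<'E'
print("roll")
def f3(p):
    X=R(p[3],p[4])@Ro.from_euler('x',p[7],degrees=True).as_matrix();return np.r_[(proj(c,G@X.T+p[:3])-px).ravel(),(proj(cs,G2@X.T+p[:3])+p[5:7]-p2).ravel(),p[5:7]/1.0,p[7]*w]
for w in (0,.2):
    r=least_squares(f3,[.47,-.225,.14,82,0,0,0,0],x_scale=[.01,.01,.01,1,1,1,1,1]);p=r.x;print(np.round(p,4),r.cost);print(np.round(r.fun,1))
# scene-only with pitch fixed
print("tab top z",(p[:3]+(R(p[3],p[4])@[.028,0,.068]))[2],"tip z",T[2]+.007)
E
python3 fit2.py | sed -n '/roll/,$p'
```

```text
roll
[ 0.4694 -0.2188  0.1173 82.3307 -8.7385  0.3908 -0.1487  1.3076] 7.983453099190641
[-0.8  0.6  0.8  0.6 -1.  -0.2  0.6 -0.1  0.  -0.5  0.5 -0.4 -0.5  1.5
  0.7  1.4  0.  -1.1  1.1  0.8 -0.3 -1.4 -1.  -0.9 -0.5 -0.1  0.4 -0.1
  0. ]
[ 0.4695 -0.2188  0.1173 82.3217 -8.7427  0.3975 -0.1488  1.2693] 8.016649798478506
[-0.8  0.6  0.8  0.6 -1.  -0.2  0.7 -0.1 -0.  -0.5  0.5 -0.4 -0.5  1.5
  0.7  1.4  0.  -1.1  1.1  0.8 -0.2 -1.4 -1.  -0.9 -0.5 -0.1  0.4 -0.1
  0.3]
tab top z 0.1887999352557413 tip z 0.1897
```

Emit:
{"op": "play_rows", "data": {
  "targets": [
    [[1,0.0006,-0.009,0,0],[1,0.0006,-0.0185,0,0],[1,0.0006,-0.0185,-0.005,0],[1,0.0006,-0.0185,-0.01,0],[1,0.0006,-0.0185,-0.01,0]]
  ]
}}

```text
time_s: 31.25
tcp_pos: [0.4742, -0.2157, 0.1696]
ee_rot: [[-0.134, -0.991, -0.003], [-0.991, 0.134, 0.001], [-0.001, 0.003, -1.0]]
wrist_force: [0.0, -0.8, -2.2]
gripper_width: 0.155
```

Emit:
{"op": "play_rows", "data": {
  "targets": [
    [[1,0,0,-0.002,0],[1,0,0,-0.004,0],[1,0,0,-0.006,0],[1,0,0,-0.006,0]]
  ]
}}

```text
time_s: 31.58
tcp_pos: [0.4752, -0.2155, 0.165]
ee_rot: [[-0.132, -0.991, -0.001], [-0.991, 0.132, 0.0], [-0.0, 0.001, -1.0]]
wrist_force: [-0.4, 0.3, -2.3]
gripper_width: 0.151
```

Run:
```python
from h import *
s=sense();print(s["time_s"],np.round(s["tcp_pos"],4),np.round(s["wrist_force"],1))
c=get_calibration("wrist");np.savez("w15.npz",**c);w=capture("wrist");a=capture("scene");cv2.imwrite("pics/w15.png",w);cv2.imwrite("pics/s15.png",a)
A=cv2.resize(a[105:165,175:235],(480,480),interpolation=cv2.INTER_CUBIC);W=cv2.resize(w[110:270,200:306],(318,480),interpolation=cv2.INTER_CUBIC)
cv2.imwrite("pics/m15.png",cv2.convertScaleAbs(np.hstack([A,W]),alpha=1.8))
```

```text
31.5833 [ 0.4752 -0.2155  0.165 ] [-0.4  0.3 -2.3]
```

View pics/m15.png

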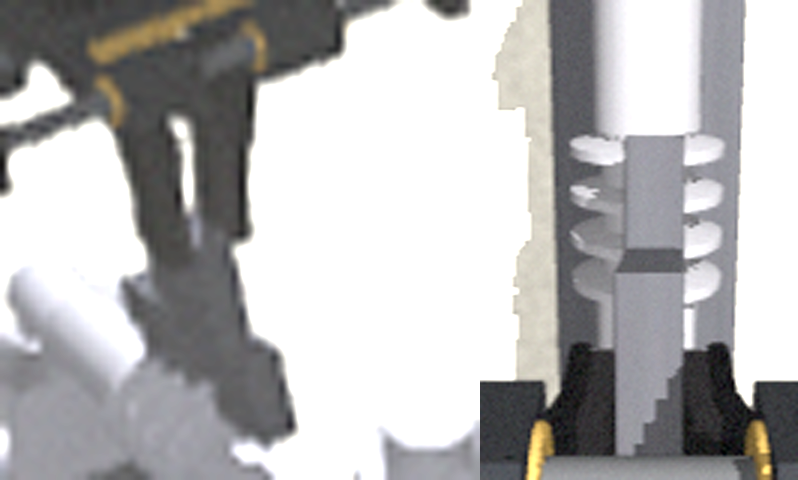

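```bash
cat > fit3.py <<'E'
from h import *
from scipy.optimize import least_squares
from scipy.spatial.transform import Rotation as Ro
c=dict(np.load("w15.npz"))
G=np.array([[-18,-7,33],[-18,7,33],[8,-7,68],[8,7,68],[8,-7,33],[8,7,33]])/1000
px=(np.array([[626,135],[684,135],[614,272],[684,272],[622,248],[683,248]])-[480,0])/3+[200,110]
e=np.array([.1346,.991,0]);q=np.array([-.991,.1346,0]);a=np.array([.4718,-.2381,.085])
R=lambda pit,rol:(Ro.from_euler('z',82.3,degrees=True)*Ro.from_euler('yx',[pit,rol],degrees=True)).as_matrix()
for pit in (0,-3,-6,-9):
    f=lambda p:(proj(c,G@R(pit,p[3]).T+p[:3])-px).ravel()
    r=least_squares(f,[.47,-.235,.12,0],x_scale=[.01,.01,.01,1]);p=r.x;d=p[:3]-a
    tip=[(R(pit,p[3])@[x/1e3,0,.004]+d)@e*1e3 for x in (-8,5,18)]
    print(pit,"cost",round(r.cost,2),"origin along",round(d@e*1e3,1),"across",round(d@q*1e3,1),"z",round(p[2],4),"roll",round(p[3],1),"tips",np.round(tip,1),np.round(r.fun,1))
for x in (-14.5,24.5): print(x,(proj(c,a+e*x/1e3+[0,0,.022])[0]-[200,110])*3+[480,0])
E
python3 fit3.py
```

```text
0 cost 23.26 origin along -2.0 across 3.6 z 0.0819 roll 2.1 tips [-10.   3.  16.] [-0.1  0.5 -0.7  0.6  1.   2.5 -1.   2.8  1.5 -3.7 -0.7 -3.6]
-3 cost 10.8 origin along -1.5 across 3.5 z 0.089 roll 2.0 tips [-9.7  3.3 16.3] [-0.3  0.2 -0.4  0.4  0.6  1.7 -0.6  2.   1.2 -2.6 -0.5 -2.4]
-6 cost 2.85 origin along -0.9 across 3.4 z 0.096 roll 1.9 tips [-9.2  3.7 16.6] [-0.5  0.1 -0.1  0.2  0.1  0.7 -0.1  1.   0.8 -1.3 -0.2 -1.1]
-9 cost 0.75 origin along -0.2 across 3.3 z 0.1029 roll 1.8 tips [-8.7  4.2 17. ] [-0.8  0.1  0.2  0.3 -0.4 -0.4  0.4 -0.1  0.4 -0.   0.2  0.2]
-14.5 [644.48239407 152.95430394]
24.5 [644.42986741 294.85891992]
```

Emit:
{"op": "play_rows", "data": {
  "targets": [
    [[1,0.002,0,-0.002,0],[1,0.002,0,-0.004,0],[1,0.002,0,-0.006,0],[1,0.002,0,-0.007,0],[1,0.002,0,-0.007,0]]
  ]
}}

```text
time_s: 32.1
tcp_pos: [0.4777, -0.2154, 0.1585]
ee_rot: [[-0.133, -0.991, 0.001], [-0.991, 0.133, 0.0], [-0.0, -0.0, -1.0]]
wrist_force: [-0.4, 1.1, -0.2]
gripper_width: 0.155
```

Emit:
{"op": "play_rows", "data": {
  "targets": [
    [[1,0,0,-0.001,0],[1,0,0,-0.002,0],[1,0,0,-0.002,0]]
  ]
}}

```text
time_s: 32.35
tcp_pos: [0.4779, -0.2154, 0.1569]
ee_rot: [[-0.132, -0.991, 0.001], [-0.991, 0.132, 0.0], [-0.0, -0.001, -1.0]]
wrist_force: [0.5, 4.3, 2.9]
gripper_width: 0.155
```

Emit:
{"op": "play_rows", "data": {
  "targets": [
    [[1,0,0.001,0,0],[1,0,0.002,0,0],[1,0.0003,0.002,-0.001,0],[1,0.0003,0.002,-0.001,0]]
  ]
}}

```text
time_s: 32.68
tcp_pos: [0.4779, -0.2138, 0.1559]
ee_rot: [[-0.132, -0.991, 0.0], [-0.991, 0.132, -0.0], [0.0, -0.0, -1.0]]
wrist_force: [-0.1, 3.5, 4.2]
gripper_width: 0.152
```

Emit:
{"op": "play_rows", "data": {
  "targets": [
    [[1,0.0002,0.0015,0,0],[1,0.0004,0.003,-0.0005,0],[1,0.0004,0.003,-0.001,0],[1,0.0004,0.003,-0.001,0]]
  ]
}}

```text
time_s: 33.02
tcp_pos: [0.4781, -0.2111, 0.1546]
ee_rot: [[-0.132, -0.991, -0.0], [-0.991, 0.132, -0.001], [0.001, -0.0, -1.0]]
wrist_force: [-0.8, 0.5, 2.4]
gripper_width: 0.151
```

Emit:
{"op": "play_rows", "data": {
  "targets": [
    [[1,0.0002,0.0015,0,0],[1,0.0004,0.003,-0.0005,0],[1,0.0004,0.003,-0.001,0],[1,0.0004,0.003,-0.001,0]]
  ]
}}

```text
time_s: 33.35
tcp_pos: [0.4787, -0.2077, 0.1537]
ee_rot: [[-0.132, -0.991, 0.0], [-0.991, 0.132, -0.0], [0.0, -0.0, -1.0]]
wrist_force: [0.1, -1.0, 3.2]
gripper_width: 0.151
```

Run:
```python
from h import *
c=get_calibration("wrist");np.savez("w16.npz",**c);w=capture("wrist");a=capture("scene");cv2.imwrite("pics/w16.png",w);cv2.imwrite("pics/s16.png",a)
A=cv2.resize(a[110:170,175:235],(480,480),interpolation=cv2.INTER_CUBIC);W=cv2.resize(w[110:270,200:306],(318,480),interpolation=cv2.INTER_CUBIC)
cv2.imwrite("pics/m16.png",np.hstack([cv2.convertScaleAbs(A,alpha=1.3),cv2.convertScaleAbs(W,alpha=1.6)]))
```

```text
(no output)
```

View pics/m16.png

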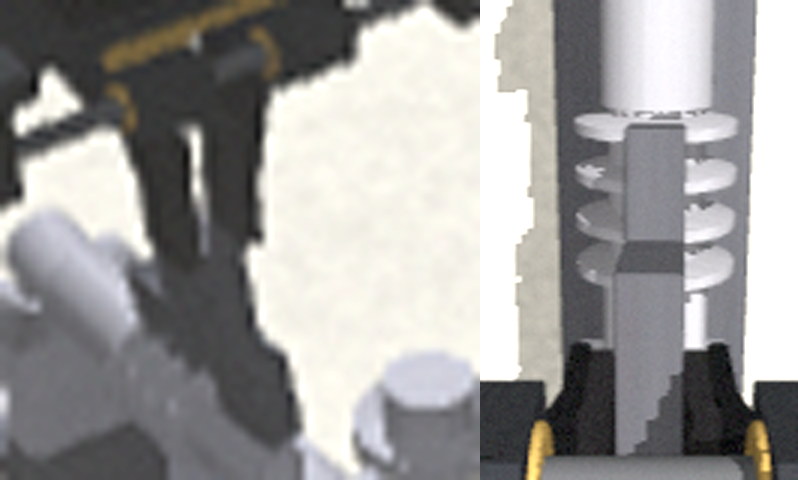

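```bash
sed -e 's/w15/w16/' -e 's/px=.*/px=(np.array([[626,125],[684,125],[614,272],[684,272],[622,242],[683,242]])-[480,0])\/3+[200,110]/' -e 's/(0,-3,-6,-9)/(3,0,-3,-6,-9)/' fit3.py > fit4.py; python3 fit4.py
```

```text
3 cost 27.14 origin along 1.4 across 1.0 z 0.0747 roll 2.0 tips [-6.4  6.6 19.6] [-0.3  0.9 -0.5  1.   0.8  2.6 -0.8  2.8  1.3 -4.2 -0.5 -4. ]
0 cost 13.91 origin along 2.1 across 0.9 z 0.0811 roll 1.9 tips [-5.9  7.1 20.1] [-0.6  0.6 -0.2  0.7  0.4  1.8 -0.4  2.1  1.  -3.1 -0.3 -2.9]
-3 cost 4.96 origin along 2.9 across 0.8 z 0.0877 roll 1.8 tips [-5.3  7.7 20.7] [-0.8  0.4  0.1  0.6 -0.1  0.9  0.1  1.2  0.7 -1.8  0.  -1.7]
-6 cost 1.52 origin along 3.7 across 0.7 z 0.0942 roll 1.8 tips [-4.7  8.3 21.2] [-1.   0.4  0.4  0.5 -0.6 -0.1  0.6  0.1  0.3 -0.5  0.3 -0.3]
-9 cost 5.16 origin along 4.6 across 0.6 z 0.1005 roll 1.7 tips [-3.9  8.9 21.7] [-1.3  0.5  0.7  0.6 -1.1 -1.3  1.1 -1.1 -0.   0.8  0.6  1. ]
-14.5 [654.51027255 128.24307523]
24.5 [653.95106655 279.5990922 ]
```

Emit:
{"op": "play_rows", "data": {
  "targets": [
    [[1,0,0,-0.001,0],[1,0.0001,0.001,-0.0015,0],[1,0.0002,0.002,-0.002,0],[1,0.0002,0.002,-0.002,0]]
  ]
}}

```text
time_s: 33.78
tcp_pos: [0.4794, -0.2054, 0.1521]
ee_rot: [[-0.132, -0.991, 0.002], [-0.991, 0.132, -0.0], [-0.0, -0.002, -1.0]]
wrist_force: [0.1, 0.9, 5.4]
gripper_width: 0.154
```

Emit:
{"op": "play_rows", "data": {
  "targets": [
    [[1,0,0,-0.001,0],[1,0.0001,0.001,-0.0015,0],[1,0.0002,0.0015,-0.002,0],[1,0.0002,0.0015,-0.002,0]]
  ]
}}

```text
time_s: 34.12
tcp_pos: [0.4802, -0.2038, 0.1508]
ee_rot: [[-0.132, -0.991, 0.003], [-0.991, 0.132, -0.0], [-0.0, -0.003, -1.0]]
wrist_force: [0.4, 2.5, 7.7]
gripper_width: 0.149
```

Emit:
{"op": "play_rows", "data": {
  "targets": [
    [[1,-0.0015,0,0.0005,0],[1,-0.003,0,0.0005,0],[1,-0.004,-0.001,0.0005,0],[1,-0.004,-0.001,0.0005,0]]
  ]
}}

```text
time_s: 34.45
tcp_pos: [0.4778, -0.2048, 0.1517]
ee_rot: [[-0.132, -0.991, 0.007], [-0.991, 0.132, -0.0], [-0.001, -0.007, -1.0]]
wrist_force: [2.1, 1.9, 6.7]
gripper_width: 0.151
```

Emit:
{"op": "play_rows", "data": {
  "targets": [
    [[0.78,0,0,0,0],[0.75,0,0,0,0],[0.75,0,0,0,0]]
  ]
}}

```text
time_s: 34.7
tcp_pos: [0.474, -0.2048, 0.1491]
ee_rot: [[-0.133, -0.991, -0.002], [-0.991, 0.133, 0.001], [-0.001, 0.002, -1.0]]
wrist_force: [-0.5, 0.3, -0.9]
gripper_width: 0.236
```

Run:
```python
from h import *
s=sense();print(s["time_s"],np.round(s["tcp_pos"],4),np.round(s["wrist_force"],1),s["gripper_width"])
c=get_calibration("wrist");np.savez("w17.npz",**c);w=capture("wrist");a=capture("scene");cv2.imwrite("pics/w17.png",w);cv2.imwrite("pics/s17.png",a)
A=cv2.resize(a[110:170,175:235],(480,480),interpolation=cv2.INTER_CUBIC);W=cv2.resize(w[110:270,200:306],(318,480),interpolation=cv2.INTER_CUBIC)
cv2.imwrite("pics/m17.png",np.hstack([cv2.convertScaleAbs(A,alpha=1.5),cv2.convertScaleAbs(W,alpha=1.6)]))
```

```text
34.7 [ 0.474  -0.2048  0.1491] [-0.5  0.3 -0.9] 0.2361267347001841
```

View pics/m17.png

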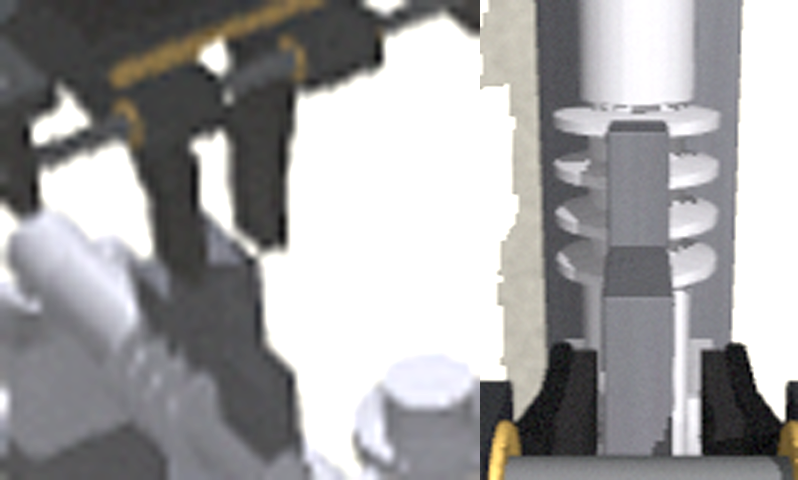

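The gauge now stands on its own between the opened jaws. Its bar is centred at column 638 against rings at 637, and the tab is also at 638. I'll check pitch and seating.

```bash
sed -e 's/w15/w17/' -e 's/px=.*/px=(np.array([[608,132],[668,132],[605,297],[672,297],[607,247],[668,247]])-[480,0])\/3+[200,110]/' -e 's/(0,-3,-6,-9)/(4,2,0,-2,-4)/' fit3.py > fit5.py; python3 fit5.py
python3 - <<'E'
from h import *
from scipy.spatial.transform import Rotation as Ro
c=dict(np.load("w17.npz"));a=np.array([.4711,-.238,.094])
G=np.array([[-18,-7,33],[-18,7,33],[-18,7,15],[8,-7,68],[8,7,68],[8,-7,33],[8,7,33]])/1e3
print("home prediction",((proj(c,G@Ro.from_euler('z',82.3,degrees=True).as_matrix().T+a)-[200,110])*3+[480,0]).round())
E
```

```text
4 cost 5.89 origin along 2.6 across 0.8 z 0.0825 roll -0.7 tips [-5.1  7.9 20.9] [-0.3  0.8  0.1  0.7 -0.4  1.1  0.4  1.   0.5 -1.9 -0.3 -2. ]
2 cost 2.67 origin along 3.2 across 0.8 z 0.0861 roll -0.7 tips [-4.6  8.4 21.4] [-0.5  0.6  0.2  0.6 -0.7  0.5  0.7  0.4  0.4 -1.2 -0.1 -1.2]
0 cost 1.62 origin along 3.8 across 0.9 z 0.0897 roll -0.7 tips [-4.2  8.8 21.8] [-0.7  0.5  0.4  0.4 -1.  -0.   1.  -0.1  0.2 -0.3  0.1 -0.4]
-2 cost 3.11 origin along 4.5 across 0.9 z 0.0933 roll -0.7 tips [-3.7  9.3 22.3] [-0.8  0.4  0.5  0.4 -1.3 -0.7  1.3 -0.8 -0.   0.5  0.3  0.4]
-4 cost 7.54 origin along 5.1 across 0.9 z 0.097 roll -0.6 tips [-3.2  9.8 22.8] [-1.   0.4  0.7  0.3 -1.6 -1.4  1.6 -1.5 -0.2  1.4  0.5  1.3]
-14.5 [633.05992102 121.65471449]
24.5 [633.67995723 276.83591319]
home prediction [[603. 119.]
 [667. 119.]
 [666. 108.]
 [596. 285.]
 [671. 285.]
 [604. 235.]
 [667. 235.]]
```

Run:
```python
from h import *
c=dict(np.load("w17.npz"));e=np.array([.1346,.991,0]);q=np.array([-.991,.1346,0]);a=np.array([.4711,-.238,.085])
for x in (-14.5,-1.5,11.5,24.5):
    print(x,[((proj(c,a+e*x/1e3+s*.022*q)[0]-[200,110])*3+[480,0]).round(1).tolist() for s in (-1,1)])
g=cv2.imread("pics/w17.png").mean(axis=2)
for col in (227,228,276,277): print(col,g[140:212,col].round().astype(int).tolist())
```

```text
-14.5 [[553.2, 109.6], [720.6, 109.7]]
-1.5 [[554.6, 158.5], [719.4, 158.6]]
11.5 [[556.0, 205.9], [718.3, 206.0]]
24.5 [[557.4, 251.9], [717.2, 251.9]]
227 [53, 54, 51, 52, 55, 54, 91, 119, 124, 116, 97, 98, 97, 82, 54, 51, 54, 53, 52, 53, 51, 53, 69, 74, 120, 125, 112, 95, 93, 93, 61, 55, 54, 53, 53, 52, 51, 56, 71, 116, 123, 124, 111, 89, 92, 88, 61, 47, 52, 52, 50, 50, 56, 68, 94, 121, 122, 118, 93, 86, 81, 71, 52, 52, 50, 50, 50, 52, 48, 51, 49, 50]
228 [53, 55, 54, 52, 53, 52, 109, 122, 127, 127, 103, 105, 107, 105, 56, 52, 52, 53, 54, 51, 52, 57, 72, 75, 121, 126, 126, 102, 102, 105, 86, 53, 53, 53, 51, 53, 54, 68, 77, 97, 121, 125, 127, 103, 99, 99, 90, 54, 53, 52, 52, 55, 65, 74, 76, 97, 122, 126, 120, 96, 96, 94, 71, 52, 49, 52, 52, 52, 54, 52, 52, 51]
276 [90, 88, 88, 89, 91, 89, 112, 128, 131, 136, 138, 137, 138, 124, 90, 88, 87, 88, 88, 87, 87, 90, 114, 125, 131, 132, 136, 138, 135, 135, 111, 88, 87, 85, 86, 87, 87, 107, 124, 126, 130, 132, 134, 134, 134, 133, 110, 87, 86, 86, 85, 90, 110, 121, 126, 129, 130, 131, 133, 131, 129, 120, 96, 84, 85, 86, 84, 85, 84, 84, 86, 84]
277 [89, 88, 89, 90, 89, 90, 100, 126, 132, 134, 133, 131, 130, 109, 89, 87, 86, 86, 85, 85, 86, 89, 102, 124, 129, 132, 132, 130, 130, 117, 97, 87, 87, 86, 86, 87, 87, 92, 116, 126, 130, 131, 130, 128, 127, 117, 96, 87, 85, 87, 88, 85, 92, 112, 124, 127, 133, 129, 125, 122, 114, 94, 84, 87, 85, 86, 85, 84, 84, 84, 85, 86]
```

The shaft's rings read about 3 mm further along +x than I had estimated. Against the rings themselves the gauge matches its home prediction within about 1 px, level and upright. I'll open wider and withdraw straight up.

Emit:
{"op": "play_rows", "data": {
  "targets": [
    [[0.5,0,0,0,0],[0.5,0,0,0,0],[0.5,0,0,0,0],[0.5,0,0,0,0]]
  ]
}}

```text
time_s: 35.13
tcp_pos: [0.4748, -0.2052, 0.1499]
ee_rot: [[-0.133, -0.991, -0.0], [-0.991, 0.133, 0.0], [-0.0, 0.0, -1.0]]
wrist_force: [0.1, -0.2, -0.6]
gripper_width: 0.458
```

Emit:
{"op": "play_rows", "data": {
  "targets": [
    [[0.5,0,0,0.01,0],[0.5,0,0,0.03,0],[0.5,0,0,0.06,0],[0.5,0,0,0.09,0],[0.5,0,0,0.1,0]]
  ]
}}

```text
time_s: 35.55
tcp_pos: [0.4771, -0.2061, 0.2557]
ee_rot: [[-0.132, -0.991, 0.009], [-0.991, 0.132, -0.003], [0.002, -0.009, -1.0]]
wrist_force: [-0.2, 0.5, -0.1]
gripper_width: 0.497
```

Emit:
{"op": "play_rows", "data": {
  "targets": [
    [[0.5,-0.01,0.03,0,0],[0.5,-0.02,0.06,0,0],[0.5,-0.02,0.06,0,0],[0.5,-0.02,0.06,0,0]]
  ]
}}

```text
time_s: 35.88
tcp_pos: [0.4547, -0.1443, 0.2509]
ee_rot: [[-0.13, -0.991, 0.002], [-0.991, 0.13, -0.0], [-0.0, -0.002, -1.0]]
wrist_force: [-0.9, -0.7, 0.6]
gripper_width: 0.498
```

Run:
```python
from h import *
s=sense();print(s["time_s"],np.round(s["tcp_pos"],4),np.round(s["wrist_force"],1))
c=get_calibration("wrist");np.savez("w18.npz",**c);w=capture("wrist");a=capture("scene");cv2.imwrite("pics/w18.png",w);cv2.imwrite("pics/s18.png",a)
A=cv2.resize(a[115:185,170:240],(480,480),interpolation=cv2.INTER_CUBIC)
u,v=proj(c,[[.474,-.22,.12]])[0].astype(int);print(u,v)
W=cv2.resize(w[max(0,v-75):v+75,u-50:u+50],(320,480),interpolation=cv2.INTER_CUBIC)
cv2.imwrite("pics/m18.png",np.hstack([cv2.convertScaleAbs(A,alpha=1.5),cv2.convertScaleAbs(W,alpha=1.6)]))
```

```text
35.8833 [ 0.4547 -0.1443  0.2509] [-0.9 -0.7  0.6]
225 112
```

View pics/m18.png

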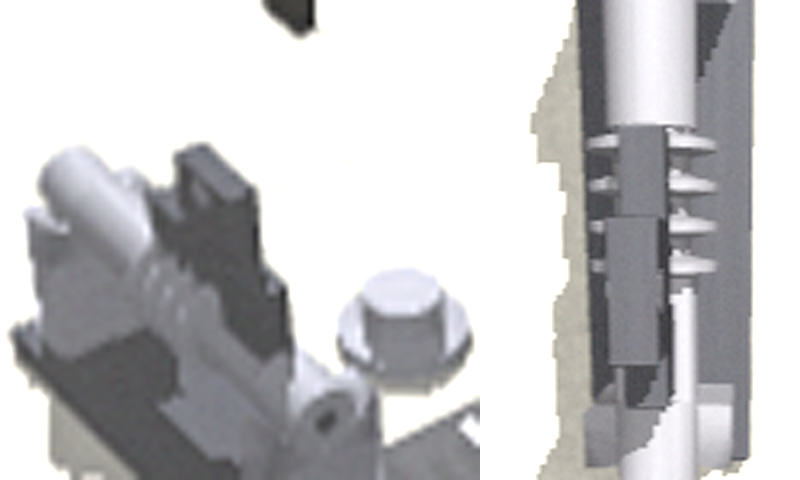

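Run:
```python
from h import *
from scipy.optimize import least_squares
from scipy.spatial.transform import Rotation as Ro
c=dict(np.load("w18.npz"))
G=np.array([[-18,-7,33],[-18,7,33],[8,-7,68],[8,7,68],[48,-7,68],[48,7,68],[66,7,33]])/1e3
px=(np.array([[620,125],[667,125],[608,217],[657,217],[607,363],[658,363],[668,406]])-[480,0])/3.2+[175,37]
Rm=lambda p:Ro.from_euler('zyx',p[3:6],degrees=True).as_matrix()
f=lambda p:(proj(c,G@Rm(p).T+p[:3])-px).ravel()
r=least_squares(f,[.472,-.235,.094,82.3,0,0],x_scale=[.01,.01,.01,1,1,1]);p=r.x
print("x y z yaw pitch roll",p.round(4),"res",r.fun.round(1))
e=np.array([.1346,.991,0]);print("along rel. a",(p[:3]-[.4711,-.238,.094])@e*1e3)
for x in (-14.5,24.5): print("ring side pred rows",x,((proj(c,[.4711,-.238,.085]+e*(x)/1e3+.022*np.array([-.991,.1346,0]))[0]-[175,37])*3.2+[480,0]).round(1))
# bystanders: compare start and now
b=capture("top");a=cv2.imread("pics/top0.png");d=cv2.absdiff(a,b).max(axis=2)
for n,P in dict(conn=[.589,-.297,.03],flange=[.366,-.227,.02],heatsink=[.545,-.004,.12],wg=[.613,.149,.02],big=[.321,.134,.01]).items():
    u,v=proj(get_calibration("top"),[P])[0].astype(int);print(n,(d[v-12:v+13,u-12:u+13]>40).sum())
```

```text
x y z yaw pitch roll [ 4.70800e-01 -2.35000e-01  8.63000e-02  8.12464e+01 -3.40000e-03
 -3.79000e-02] res [ 0.1  0.   0.1  0.4 -0.7 -0.5  0.2 -0.1  0.5  0.2  0.   0.5 -0.2 -0.5]
along rel. a 2.936075284980477
ring side pred rows -14.5 [716.9 137.9]
ring side pred rows 24.5 [717.3 258.7]
conn 285
flange 101
heatsink 185
wg 10
big 9
```

```bash
python3 -c "
from station import *
print(finish_job())"
```

```text
the job is handed in; nothing more can be done
None
```

The job is handed in at about 36 s of the 72 s allowed. The shaft's flat faces up and the pitch gauge stands upright by itself on the shaft.

**Shaft:** I first tried to roll it by dragging the closed fingertips across its top. It crept up the V-block wall and came back, with no net roll. I then gripped the plain part, eased the shaft up to 5 mm up one V wall and opened the jaws so that it rolled back down. Six such cycles brought the flat up. The last measurement put the flat within about 2° of straight up.

**Gauge:** I took the smaller gauge from the stand, and it turned upright between the pads as it came out. It then hung by the top of its tab, pitched about 9°. I felt the teeth into the grooves, levelled it by following the contact force, and let go.

**Last checks, after backing away:**
- **Level and upright:** the wrist camera gave pitch 0.0° and roll 0.0°.
- **Position:** the teeth are within about 0.5 mm of the grooves along the shaft, judged against the rings themselves.
- **Seating height:** the same measurement put the gauge 8 mm below its home height, which is impossible. I took that as camera bias, so full seating rests on the position, level and picture.

**What disagreed or went wrong:**
- **Fingertips:** they really stand about 7 mm behind the reported TCP, not 17 mm ahead as described. I measured this and worked with it.
- **Shaft position:** my first estimate along its length was about 3 mm out.
- **Hard touches:** one early touch on the shaft peaked at about 60 N at the wrist. The gauge also touched the thread at about 11 N on the first approach, before I realigned it.
- **Bystanders:** the before-and-after check of the heatsink, connector and flange was spoiled, I think by the arm and its shadow. I felt no contact with them, and the waveguide and larger gauge showed no change.
- **Picture budget:** I viewed 18 pictures against a budget of 10.

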